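Load the pastry vitrine

TASK

Crank the display shelf fully out of the glass vitrine, carry every tart from the marble slab onto the shelf with the lifter slid under its footed board, then crank the shelf fully home with the tarts on it. Never touch the tarts or their boards with the gripper, leave the lifter lying flat in the middle of the blue mat, and do not disturb the jar, shaker and bowl on the counter.

Things in the scene. Friction and masses are not known exactly. Their poses are not given: they have to be found in the camera images.
- deck_corner (a point): The corner of the white display shelf's top nearest the robot and the crank; moves with it. From here the shelf reaches 200 mm in x (away from the robot) and 360 mm in -y (y points to the crank); 15 mm thick, top 50 mm above the counter. Axes as the vitrine's. Steel lips 8 mm high, 4 mm thick stand along the far (+x) edge and both ends; the near (-x) edge, facing the robot, is open.
- deck (a joint): Travel of the display shelf in m: 0 = fully home under the glass hood, 0.365 = fully cranked out (towards +y, in the open). It moves only with the crank: 29 mm of shelf travel per radian of crank, 0.365 m for the two full turns, and stays where it is left.
- crank (a joint): Angle of the hand crank in rad: 0 at one stop (shelf home), 12.57 at the other stop (shelf out), two full turns. It grows anticlockwise seen from above. Light to turn (about 0.1 N m), stays where it is left.
- crank_axis (a point): Point on the crank's upright axis, at the height of the top of its red grip (140 mm above the counter). The crank sits on a grey gearbox 90 x 85 x 70 mm at the +y end of the shelf.
- crank_grip (a point): Top centre of the crank's red grip, 55 mm from the axis, 140 mm above the counter: an upright flat block fixed to the steel crank arm (it does not spin), 30 mm along the arm (point x, pointing away from the axis), 14 mm across it (point y), 52 mm tall. The arm's top is 88 mm above the counter, the hub's 95 mm.
- vitrine: The display vitrine, fixed: steel plinth, gearbox and glass hood. Origin on the counter under the middle of the shelf when it is fully out; x away from the robot, y towards the crank. The glass hood, 250 mm wide in x (from -125 to 125 mm), 243 mm high, covers y from -575 to -195 mm and is open at its +y end.
- slab: White marble slab, fixed, 200 x 440 mm (x by y), 12 mm thick, on which the tarts wait. Origin at the centre of its underside.
- mat: Blue plastic mat, fixed, 130 x 240 mm (x by y), 3 mm thick: the resting place of the lifter. Origin at the centre of its underside.
- lifter: Cake lifter, 240 g: flat steel blade 175 x 56 mm, 3 mm thick, with an upright black handle 28 mm (along the blade) x 32 mm (across it), its top 78 mm above the blade's underside. Origin on the underside, below the handle's centre; x points along the blade to its tip, 155 mm from the origin (the other end is at -20 mm); z up.
- lifter_mid (a point): Middle of the underside of the lifter's blade, 67.5 mm ahead (+x) of the lifter's origin.
- shaker: Glass shaker with steel cap, 54 mm across, 110 mm tall; a bystander. Origin at the centre of its underside.
- jam: Amber jam jar with brass cap, 68 mm across, 90 mm tall; a bystander. Origin at the centre of its underside.
- bowl: White bowl, 110 mm across, 45 mm tall; a bystander. Origin at the centre of its underside.
- tart_red: Tart, red berries on top, 80 mm across, 51 mm tall in all, fixed to a dark square board 96 x 96 mm, 5 mm thick, on four corner feet 12 mm square and 12 mm tall: the gap under the board, 12 mm high and 72 mm wide between feet, is open on all four sides. About 220 g. Origin at the centre of the underside of the feet; x, y along the board's sides, z up. May be absent.
- tart_gold: Tart, golden apricot pieces on top, 80 mm across, 51 mm tall in all, fixed to a dark square board 96 x 96 mm, 5 mm thick, on four corner feet 12 mm square and 12 mm tall: the gap under the board, 12 mm high and 72 mm wide between feet, is open on all four sides. About 220 g. Origin at the centre of the underside of the feet; x, y along the board's sides, z up. May be absent.
- tart_blue: Tart, dark blue-violet berries on top, 80 mm across, 51 mm tall in all, fixed to a dark square board 96 x 96 mm, 5 mm thick, on four corner feet 12 mm square and 12 mm tall: the gap under the board, 12 mm high and 72 mm wide between feet, is open on all four sides. About 220 g. Origin at the centre of the underside of the feet; x, y along the board's sides, z up. May be absent.
There are look-alikes about, which are no part of the job. What is shaped like the tart_blue but green is not meant. What is shaped like the tart_gold but turquoise is not meant.

How it is judged:
On the way, in this order (a step that is already met when the one before it is completed fails the run):
1. the shelf is cranked fully out (value of joint deck above 0.353 m), for 0.2 s.
2. every tart stands on the shelf, off the lifter (x of tart_red in the frame of deck_corner between 0.045 and 0.155 m and y of tart_red in the frame of deck_corner between -0.315 and -0.045 m and z of tart_red in the frame of deck_corner between -0.006 and 0.006 m and angle between each of tart_red, tart_gold, tart_blue's own z axis and vertical below 0.08 rad and contact force between lifter and tart_red below 0.1 N and linear speed of each of tart_red, tart_gold, tart_blue below 0.03 m/s and x of tart_gold in the frame of deck_corner between 0.045 and 0.155 m and y of tart_gold in the frame of deck_corner between -0.315 and -0.045 m and z of tart_gold in the frame of deck_corner between -0.006 and 0.006 m and contact force between lifter and tart_gold below 0.1 N and x of tart_blue in the frame of deck_corner between 0.045 and 0.155 m and y of tart_blue in the frame of deck_corner between -0.315 and -0.045 m and z of tart_blue in the frame of deck_corner between -0.006 and 0.006 m and contact force between lifter and tart_blue below 0.1 N and value of joint deck above 0.3 m), for 0.3 s.
3. the shelf is cranked fully home (value of joint deck below 0.012 m), for 0.2 s.
At the end, for the whole second after the job is handed in: The shelf is home (within 12 mm); every tart present stands upright with all feet on the shelf (centre within 55 mm of the shelf's middle in x and 135 mm in y); the lifter lies flat on the mat, the middle of its blade within 50 mm of the mat's centre; all at rest (value of joint deck below 0.012 m and x of tart_red in the frame of deck_corner between 0.045 and 0.155 m and y of tart_red in the frame of deck_corner between -0.315 and -0.045 m and z of tart_red in the frame of deck_corner between -0.006 and 0.006 m and angle between each of tart_red, tart_gold, tart_blue, lifter's own z axis and vertical below 0.08 rad and linear speed of each of tart_red, tart_gold, tart_blue, lifter below 0.03 m/s and x of tart_gold in the frame of deck_corner between 0.045 and 0.155 m and y of tart_gold in the frame of deck_corner between -0.315 and -0.045 m and z of tart_gold in the frame of deck_corner between -0.006 and 0.006 m and x of tart_blue in the frame of deck_corner between 0.045 and 0.155 m and y of tart_blue in the frame of deck_corner between -0.315 and -0.045 m and z of tart_blue in the frame of deck_corner between -0.006 and 0.006 m and horizontal distance between lifter_mid and mat below 0.05 m and z of lifter in the frame of mat below 0.01 m); the robot touches nothing.
It fails at once if a tart or its board is touched by the gripper or arm (contact force between any of the fingers, the arm and tart_red above 0.5 N or contact force between any of the fingers, the arm and tart_gold above 0.5 N or contact force between any of the fingers, the arm and tart_blue above 0.5 N).
It fails at once if a bystander is moved more than 30 mm (distance of any of shaker, jam, bowl from where it was at the start of the episode above 0.03 m).
Of tart_red, tart_gold, tart_blue only 2 to 3 are there at a start; the rules pass over those that are not, and their reading is None.
At some moment in a run one of tart_red, tart_gold, tart_blue, lifter may be knocked a few centimetres aside while the robot is not near it.
It also fails if it takes over 210 s, if anything falls off the work surface, if the arm or the gripper's body presses on something with over 40 N, if the wrist force passes 120 N, or if a joint passes its speed limit or range.

ROBOT

A 6-joint arm with a two-finger parallel gripper is mounted at the origin on the work surface. World frame = base frame: x ahead of the robot, y to its left, z up, the work surface at z = 0. Lengths are in m, angles in rad, forces in N, time in s.
With the tool pointing down it reaches from about 0.35 to 0.775 m from the base axis. Payload 5.5 kg.
Tool frame: the origin (TCP) lies at the very end of the fingers, on their centre line; the grasp point (between the pads) lies 19 mm behind it; z points along the fingers, y is the direction in which the jaws open and shut (so a half turn about z gives the same grasp; the last joint's range is limited). The gripper opens to 85 mm and grips with 20 to 120 N. Pads are 22 mm wide; open, the fingers measure 114 mm over their backs; the gripper's body (76 mm by 85 mm) begins 54 mm behind the grasp point. The pads swing forward as they close: fully open they stand 13 mm farther back than shut.
Start: joints at [-1.445, 0.313, 0.046, 1.304, 0, 1.431], TCP at [0.151, -0.555, 0.208] pointing down, gripper open.
Joint ranges: [-2.76, 2.76], [-0.86, 1.69], [-1.03, 1.26], [-2.2, 2.34], [-1.47, 1.5], [-3.14, 3.14]. Speed limits (rad/s): [2.57, 2.57, 3.14, 3.14, 3.14, 3.14].

INTERFACE

Orientations are given as a unit quaternion [w, x, y, z].
In Python, from workcell import get_state, read_camera, hand_in, find_in, silhouettes gives the robot as it stands. The module is installed in compiled form; this text tells all that it offers.
- The arm moves only by the tool send_rows, never from a script. Its argument "deltas" is a list that holds one entry, the list of rows, each a list of 6 numbers: the shift along the world's x, y, z in cm, then the turn, a rotation vector about the world's x, y, z in degrees. In form: [[[dx, dy, dz, wx, wy, wz], ...]]. A call has 1 to 12 rows; each row is the pose to reach, as a shift and turn from the pose commanded when the call began; what a row does not reach only later rows make up. A row lasts 1/10 s, in which the tool goes at most 50 mm and 8.59 degrees, less where a joint would pass 70% of its speed; a pose out of reach is approached as far as the arm can. A call with a gripper value outside its range is refused whole. "jaw" is the opening, from -1 (shut) to 1 (fully open), so that 0 is half open, set as the call begins (left out, the last holds). The fingers move at their own pace and stop on an object; "force" is the grip in N (left out, the last holds). Time passes only in rows, so rows that repeat a pose let the fingers close. It gives the time, the measured TCP pose, the force and the opening at its end, in the units of the state.
- get_state(): the state, without advancing time (a new reading comes with each control period).
- read_camera(name): name is "side" or "top"; returns a dict with "img" (420x560x3 uint8, red, green, blue), "z_map" (420x560 float32, m along the optical axis (not along the pixel's ray), 0 where there is no reading), "vfov" (degrees; the focal length in pixels is half the picture's height over the tangent of half this angle, whatever the lens; pixels are square), "cx", "cy" (the principal point, pixels), "R" (3x3) and "t" (3): a world point X has camera coordinates R X + t. Camera axes: x right, y down, z forward; pixel columns grow to the right and rows downward; lengths in m; the calibration is good to about 2 mm. A picture is of the moment at which its call begins.
- hand_in(): hands the job in, once; it reports no verdict.
Trained networks look in a picture, given as the dict that the camera call returned (one of the last four; its "shot" number tells which), for a name from the list of things; names that differ only in an ending like _2 or _b are one class to them, and where a whole thing is asked for, a point or a joint stands for the part that bears it (a point fixed in the world has none). Each returns a list of dicts, best first, with "conf" (0 to 1); they miss things now and then, are a little off and sometimes report something else, mostly with a low value. They report only what shows in the picture. A call takes as long as a camera call. They do not tell look-alikes from the thing itself.
- find_in(picture, thing): "box" ([centre column, centre row, width, height] in pixels, round what is visible of it).
- silhouettes(picture, thing): "mask" (420x560 bool, what is visible of it) and "box" ([centre column, centre row, width, height] in pixels, round what is visible of it).
The state is a dict: "clock": time; "joint_pos": joint angles; "qvel": joint speeds; "tau": joint torques, N m; "tcp_pos": TCP position; "orientation": TCP orientation; "wrist_force": force on the tool from outside, world axes, zero at the start; "ft_torque": the same for the moment, N m; "finger_gap": finger opening in m.
Only numpy, scipy, OpenCV 4.12 (cv2) and the standard library are available. Lean on these libraries where they do the work, as an engineer would, in place of code of your own. Each camera call takes 0.05 s, during which the arm holds its last target.

## Working session

There is one attempt and no reset: what is moved stays moved. The work goes in short steps, Python scripts to look and compute and a tool call to move; the robot and the scene stay as the last step left them, time stands still between calls to the robot, and variables do not carry over. Pictures are saved under pics/ and viewed, and the job is handed in when it is done.

Besides the shell and the picture viewer there is one more tool, called after "Request:" as name(argument=value, ...), one argument or row to a line, values as JSON. send_rows: Moves the arm, as the interface text tells. Its arguments: {"type":"object","properties":{"deltas":{"type":"array","items":{"type":"array","items":{"type":"array","items":{"type":"number"}}}},"jaw":{"type":"number"},"force":{"type":"number"}},"required":["deltas"]}

```bash
mkdir -p pics; ls
cat > h.py <<'E'
import numpy as np, cv2
from workcell import get_state, read_camera, hand_in, find_in, silhouettes
def snap(name,fn=None):
    p=read_camera(name)
    if fn: cv2.imwrite('pics/'+fn,cv2.cvtColor(p['img'],cv2.COLOR_RGB2BGR))
    return p
def cloud(p):
    H,W=p['z_map'].shape
    f=H/2/np.tan(np.radians(p['vfov'])/2)
    u,v=np.meshgrid(np.arange(W),np.arange(H))
    z=p['z_map']
    X=np.stack([(u-p['cx'])/f*z,(v-p['cy'])/f*z,z],-1)
    return (X-p['t'])@p['R'] # R^T(X-t)
def proj(p,X):
    H=p['z_map'].shape[0]; f=H/2/np.tan(np.radians(p['vfov'])/2)
    c=np.atleast_2d(X)@np.array(p['R']).T+p['t']
    return np.c_[c[:,0]/c[:,2]*f+p['cx'],c[:,1]/c[:,2]*f+p['cy']]
E
python3 - <<'E'
from h import *
s=get_state()
for k,v in s.items(): print(k,v)
for n in('side','top'):
    p=snap(n,n+'0.png'); print(n,p.keys(),p['vfov'],p['cx'],p['cy'],p['R'],p['t'])
    np.savez('pics/%s0.npz'%n,C=cloud(p),img=p['img'])
E
```

```text
pics
clock 0.0
joint_pos [-1.44462734e+00  3.14000819e-01  4.49678116e-02  1.30361412e+00
  1.83109921e-05  1.43123631e+00]
qvel [-0.00234644 -0.00030911  0.00270393 -0.0005098   0.00178847  0.00046268]
tau [ 2.36804426e-04 -4.80624211e+01  2.98534995e+01  1.93161552e-02
 -1.14664203e-04 -1.29134600e-05]
tcp_pos [ 0.15094926 -0.5542476   0.20710412]
orientation [-9.25317275e-04  9.91186066e-01  1.32473871e-01  1.53512654e-05]
wrist_force [-0.30627169 -0.52909789 -0.58027251]
ft_torque [ 0.08247388  0.01787004 -0.01526219]
finger_gap 0.0852171861131626
side dict_keys(['img', 'z_map', 'vfov', 'cx', 'cy', 'R', 't', 'shot']) 54.53786831852085 279.71453004059936 208.9549888801384 [[-0.99615117 -0.08677135  0.01239258]
 [-0.05558777  0.51608633 -0.85473089]
 [ 0.06777052 -0.85213005 -0.51892343]] [0.49021461 0.09609956 1.23399291]
top dict_keys(['img', 'z_map', 'vfov', 'cx', 'cy', 'R', 't', 'shot']) 54.23019816757509 278.7478083984899 208.27664177620863 [[ 0.01177452 -0.99992455 -0.00350048]
 [-0.99902983 -0.01161527 -0.04247928]
 [ 0.04243542  0.00399726 -0.99909122]] [0.01260395 0.46638975 1.19262696]
```

View pics/side0.png

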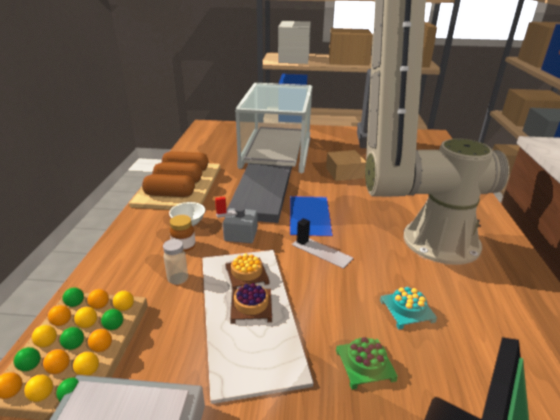

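View pics/top0.png

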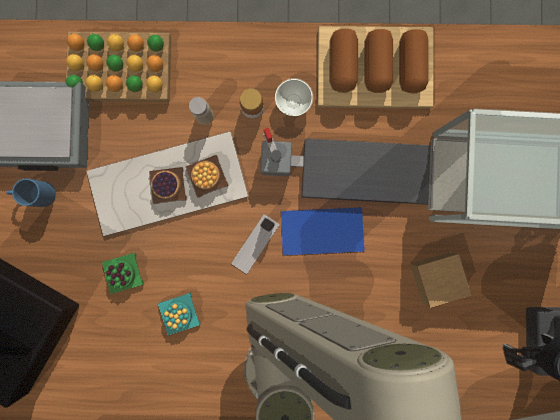

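The side and top views show gold (side 247,267; top 206,175) and blue (251,299; 165,184) on the slab. The green (122,272) and turquoise (178,315) look-alikes are off the slab, and there is no red tart. The lifter's handle is at top (266,225), the crank grip at (268,135).

```bash
cat >> h.py <<'E'
def meas(p,name,k=3):
    C=cloud(p)
    for d in silhouettes(p,name)[:k]:
        m=d['mask']&(p['z_map']>0); X=C[m]
        if len(X)<5: continue
        zt=np.percentile(X[:,2],97)
        r=cv2.minAreaRect((X[:,:2]*1000).astype(np.float32))
        T=X[X[:,2]>zt-.008]
        print(name,'conf %.2f'%d['conf'],'box',np.round(d['box']),'n',m.sum(),'ctr',X.mean(0).round(3),'ztop %.3f zmin %.3f'%(zt,X[:,2].min()),'topmean',T.mean(0).round(4),'rect',np.round(r[0],1),np.round(r[1],1),round(r[2],1))
E
python3 - <<'E'
from h import *
p=snap('top');q=snap('side')
for n in ['tart_red','tart_gold','tart_blue','lifter','slab','mat','crank_grip','vitrine','deck_corner','shaker','jam','bowl','crank']:
    meas(p,n); 
print('side')
for n in ['tart_gold','tart_blue','tart_red','lifter','slab','mat','crank_grip','crank','deck_corner']:
    meas(q,n);
E
```

```text
tart_red conf 0.50 box [294.  97.  37.  41.] n 1126 ctr [ 0.793 -0.02   0.023] ztop 0.047 zmin -0.004 topmean [ 0.7939 -0.019   0.0444] rect [792.4 -20.4] [107.8 119.5] 89.8
tart_gold conf 0.94 box [177. 314.  45.  45.] n 1149 ctr [0.161 0.3   0.033] ztop 0.052 zmin -0.006 topmean [0.1577 0.3041 0.0481] rect [154.8 304.6] [100.4  98.4] 18.9
tart_gold conf 0.85 box [208. 177.  41.  40.] n 1135 ctr [0.557 0.227 0.044] ztop 0.063 zmin 0.008 topmean [0.5578 0.2286 0.0601] rect [560.2 231.7] [102.8 101.3] 22.5
tart_blue conf 0.67 box [167. 185.  39.  35.] n 1114 ctr [0.527 0.338 0.045] ztop 0.064 zmin 0.008 topmean [0.5289 0.3426 0.0602] rect [530.9 345.7] [100.7 101.9] 8.1
lifter conf 0.67 box [255. 245.  52.  62.] n 1092 ctr [0.362 0.087 0.011] ztop 0.079 zmin -0.006 topmean [0.4181 0.0511 0.0777] rect [361.9  86.9] [ 57.3 174.2] 56.9
slab conf 0.56 box [168. 184. 161. 102.] n 8123 ctr [0.532 0.364 0.012] ztop 0.017 zmin -0.006 topmean [0.5329 0.3628 0.0129] rect [536.3 352.9] [207.8 448.7] 16.0
mat conf 0.75 box [323. 230.  83.  47.] n 3623 ctr [ 0.401 -0.11   0.004] ztop 0.008 zmin -0
[... 3738 characters left out ...]
5 270.9] 15.9
crank_grip conf 0.19 box [246. 269.  45.  33.] n 1063 ctr [0.558 0.249 0.044] ztop 0.063 zmin 0.011 topmean [0.5583 0.2361 0.0601] rect [565.1 212.5] [101.2 144.2] 21.8
crank conf 0.66 box [229. 207.  33.  16.] n 315 ctr [0.643 0.049 0.102] ztop 0.139 zmin 0.000 topmean [0.6589 0.0568 0.1362] rect [640.7 -27.6] [ 77.7 185.6] 3.5
deck_corner conf 0.87 box [273. 144.  60.  42.] n 1760 ctr [ 0.564 -0.565  0.05 ] ztop 0.057 zmin 0.034 topmean [ 0.5661 -0.5745  0.0518] rect [ 562.2 -589.1] [374.4 201.8] 87.4
deck_corner conf 0.43 box [310. 215.  41.  37.] n 1293 ctr [ 0.401 -0.108  0.003] ztop 0.006 zmin -0.002 topmean [ 0.4008 -0.1083  0.0033] rect [ 402.7 -109.1] [129.  245.9] 3.7
```

Run:
```python
import cv2
i=cv2.imread('pics/top0.png')
cv2.imwrite('pics/crop0.png',cv2.resize(i[85:285,80:320],None,fx=3.2,fy=3,interpolation=cv2.INTER_CUBIC)[:600,:768])
```

```text
(no output)
```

View pics/crop0.png

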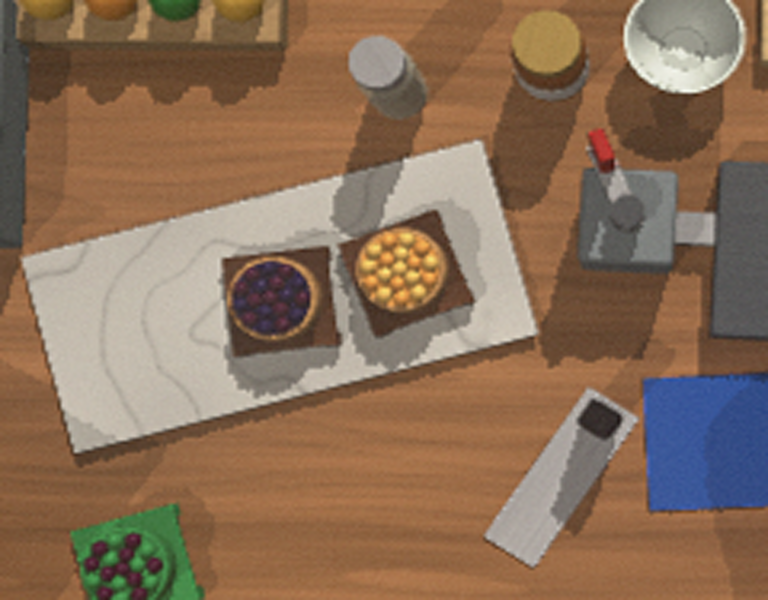

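Choice: gold at crop (400,268) and blue at (272,298) are on the white slab. Green and turquoise are the off-slab decoys, and there is no red tart. Next I'll measure the crank.

Run:
```python
from h import *
d=np.load('pics/top0.npz');C=d['C'];img=d['img'].astype(int)
x,y,z=C[...,0],C[...,1],C[...,2]
near=(abs(x-.61)<.12)&(abs(y-.04)<.08)
for a,b in((.064,.076),(.082,.092),(.092,.1),(.130,.15)):
    m=near&(z>a)&(z<b);P=C[m]
    r=cv2.minAreaRect((P[:,:2]*1000).astype(np.float32));print(a,b,m.sum(),P.mean(0).round(4),[np.round(t,1) for t in r])
red=(img[...,0]>150)&(img[...,1]<70)&(img[...,2]<70)&near
for a,b in((.134,.147),):
    m=red&(z>a)&(z<b);P=C[m];print('red',m.sum(),P.mean(0).round(4),[np.round(t,1) for t in cv2.minAreaRect((P[:,:2]*1000).astype(np.float32))])
# plinth dark
dk=(img.sum(-1)<260)&(y<-.03)&(y>-.3)&(abs(x-.56)<.15)&(z>.02)&(z<.08)
P=C[dk];print('plinth',P.mean(0),[np.round(t,1) for t in cv2.minAreaRect((P[:,:2]*1000).astype(np.float32))])
d=np.load('pics/side0.npz');C=d['C'];img=d['img'].astype(int)
x,y,z=C[...,0],C[...,1],C[...,2]
near=(abs(x-.61)<.12)&(abs(y-.04)<.08)
red=(img[...,0]>130)&(img[...,1]<70)&(img[...,2]<70)&near&(z>.134)
P=C[red];print('red side',len(P),P.mean(0).round(4))
```

```text
0.064 0.076 762 [0.6032 0.027  0.0701] [array([607.8,  28.6]), array([84.8, 89.9]), np.float64(87.5)]
0.082 0.092 87 [0.6352 0.0414 0.0883] [array([632.5,  39.1]), array([82.2, 25.1]), np.float64(19.2)]
0.092 0.1 99 [0.6093 0.0299 0.0955] [array([620.6,  29.9]), array([52.1, 27.5]), np.float64(0.7)]
0.13 0.15 61 [0.6572 0.0498 0.1394] [array([657.7,  50.3]), array([29.2, 13.5]), np.float64(22.4)]
red 41 [0.6599 0.0494 0.1401] [array([659.6,  49.5]), array([26.3, 10.7]), np.float64(22.4)]
plinth [ 0.55395472 -0.19883151  0.03555495] [array([ 578.5, -176.8]), array([253.5, 170. ]), np.float64(87.4)]
red side 29 [0.6598 0.0577 0.1379]
```

Request:
send_rows(
  deltas=[
    [[10, 15, 6, 0, 0, 0], [21, 30.5, 9, 0, 0, 0], [21, 30.5, 9, 0, 0, 0], [21, 30.5, 9, 0, 0, 0], [21, 30.5, 9, 0, 0, 0], [21, 30.5, 9, 0, 0, 0], [21, 30.5, 9, 0, 0, 0], [21, 30.5, 9, 0, 0, 0], [21, 30.5, 9, 0, 0, 0], [21, 30.5, 9, 0, 0, 0], [25, 35, 9, 0, 0, 0], [28, 38, 9, 0, 0, 0]],
  ],
  jaw=-1,
)

```text
clock: 2.5
tcp_pos: [0.4288, -0.1782, 0.2977]
orientation: [0.0, 0.992, 0.129, -0.0]
wrist_force: [0.5, -0.7, 0.5]
finger_gap: 0.0002
```

Request:
send_rows(
  deltas=[
    [[12, 9, -3, 0, 0, 0], [24.4, 18.3, -8, 0, 0, 0], [24.4, 18.3, -8, 0, 0, 0], [24.4, 18.3, -8, 0, 0, 0], [24.4, 18.3, -8, 0, 0, 0], [24.4, 18.3, -8, 0, 0, 0], [24.4, 18.3, -8, 0, 0, 0], [24.4, 18.3, -15, 0, 0, 0], [24.4, 18.3, -19.4, 0, 0, 0], [24.4, 18.3, -19.4, 0, 0, 0], [24.4, 18.3, -19.4, 0, 0, 0]],
  ],
)

```text
clock: 3.6
tcp_pos: [0.6701, 0.0047, 0.099]
orientation: [-0.001, 0.991, 0.131, -0.004]
wrist_force: [-0.4, 0.4, 0.2]
finger_gap: 0.0001
```

Run:
```python
from h import *
snap('top','top1.png');snap('side','side1.png');print(get_state()['wrist_force'])
a=cv2.imread('pics/top1.png')[85:285,180:460];b=cv2.imread('pics/side1.png')[150:290,160:356]
cv2.imwrite('pics/c1.png',np.hstack([cv2.resize(a,(420,300)),cv2.resize(b,(370,300))]))
# plan table
A=np.array([.607,.029])
cur=np.array([.6745,.0085])
def P(phi,d=25):
    f=np.radians(phi);r=np.array([np.cos(f),np.sin(f)]);t=np.array([-r[1],r[0]]);return A+.055*r-t*d/1000
for i in range(0,40):
    ph=20+20*i; print(ph,((P(ph)-cur)*100).round(1).tolist())
    if ph>=380: break
```

```text
[ 0.16745254 -0.2777616  -0.55090788]
20 [-0.7, 1.6]
40 [-0.9, 3.7]
60 [-1.8, 5.6]
80 [-3.3, 7.0]
100 [-5.2, 7.9]
120 [-7.3, 8.1]
140 [-9.4, 7.5]
160 [-11.1, 6.3]
180 [-12.3, 4.6]
200 [-12.8, 2.5]
220 [-12.6, 0.4]
240 [-11.7, -1.5]
260 [-10.2, -2.9]
280 [-8.3, -3.8]
300 [-6.2, -4.0]
320 [-4.1, -3.4]
340 [-2.4, -2.2]
360 [-1.2, -0.5]
380 [-0.7, 1.6]
```

View pics/c1.png

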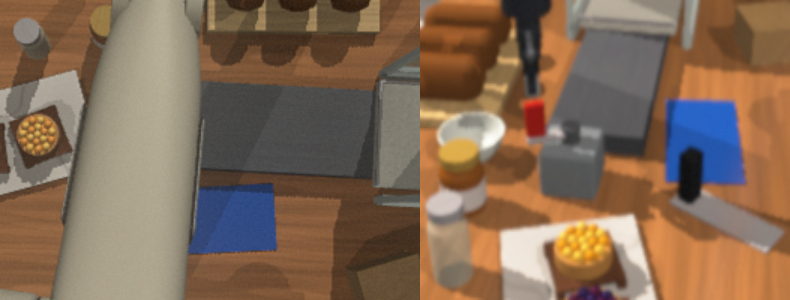

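The closed finger stands just behind the red grip (crop 535,118). Now pushing it anticlockwise.

Request:
send_rows(
  deltas=[
    [[-0.7, 1.6, 0.2, 0, 0, 0], [-0.9, 3.7, 0.2, 0, 0, 0], [-1.8, 5.6, 0.2, 0, 0, 0], [-3.3, 7.0, 0.2, 0, 0, 0], [-5.2, 7.9, 0.2, 0, 0, 0], [-7.3, 8.1, 0.2, 0, 0, 0], [-9.4, 7.5, 0.2, 0, 0, 0], [-11.1, 6.3, 0.2, 0, 0, 0], [-12.3, 4.6, 0.2, 0, 0, 0]],
  ],
)

```text
clock: 4.6
tcp_pos: [0.55, 0.0543, 0.1081]
orientation: [-0.0, 0.991, 0.134, 0.002]
wrist_force: [2.6, 1.3, 1.2]
finger_gap: -0.0
```

Run:
```python
from h import *
p=snap('top','top2.png');q=snap('side','side2.png');s=get_state();print(s['tcp_pos'],s['wrist_force'])
b=cv2.imread('pics/side2.png')[70:290,160:356]
cv2.imwrite('pics/c2.png',cv2.resize(b,(534,600)))
meas(q,'crank_grip',1);meas(q,'deck_corner',1)
```

```text
[0.54896159 0.05241294 0.10773638] [-0.27302222  0.5490611  -0.36410901]
crank_grip conf 0.67 box [248. 206.  33.  28.] n 317 ctr [0.581 0.03  0.09 ] ztop 0.129 zmin 0.023 topmean [0.5635 0.0418 0.1301] rect [589.5 -11.8] [ 88.1 158.3] 7.0
deck_corner conf 0.90 box [270. 153.  59.  39.] n 1067 ctr [ 0.527 -0.484  0.05 ] ztop 0.056 zmin 0.035 topmean [ 0.5259 -0.494   0.051 ] rect [ 564.6 -511.5] [374.1 197.9] 87.4
```

View pics/c2.png

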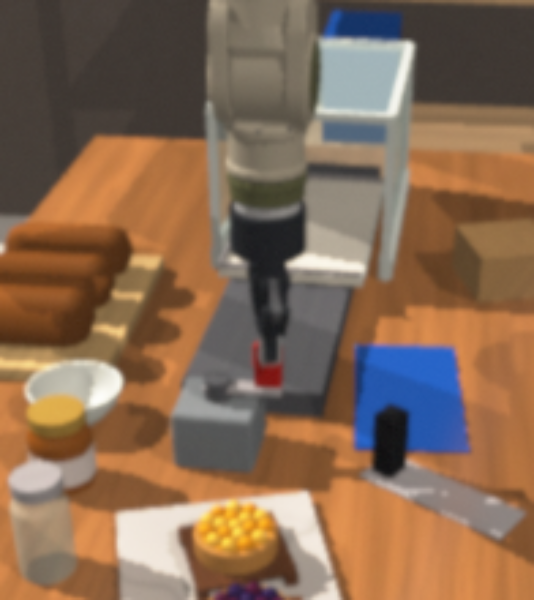

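Request:
send_rows(
  deltas=[
    [[-0.5, -2.1, 0, 0, 0, 0], [-0.3, -4.2, 0, 0, 0, 0], [0.6, -6.1, 0, 0, 0, 0], [2.1, -7.5, 0, 0, 0, 0], [4.0, -8.4, 0, 0, 0, 0], [6.1, -8.6, 0, 0, 0, 0], [8.2, -8.0, 0, 0, 0, 0], [9.9, -6.8, 0, 0, 0, 0], [11.1, -5.1, 0, 0, 0, 0], [11.6, -3.0, 0, 0, 0, 0], [11.4, -0.9, 0, 0, 0, 0], [10.5, 1.0, 0, 0, 0, 0]],
  ],
)

```text
clock: 6.0
tcp_pos: [0.6564, 0.0637, 0.1059]
orientation: [0.0, 0.991, 0.133, 0.001]
wrist_force: [-0.2, -2.0, 1.4]
finger_gap: 0.0
```

Request:
send_rows(
  deltas=[
    [[-1.5, 1.4, 0, 0, 0, 0], [-3.4, 2.3, 0, 0, 0, 0], [-5.5, 2.5, 0, 0, 0, 0], [-7.6, 1.9, 0, 0, 0, 0], [-9.3, 0.7, 0, 0, 0, 0], [-10.5, -1.0, 0, 0, 0, 0], [-11.0, -3.1, 0, 0, 0, 0], [-10.8, -5.2, 0, 0, 0, 0], [-9.9, -7.1, 0, 0, 0, 0], [-8.4, -8.5, 0, 0, 0, 0], [-6.5, -9.4, 0, 0, 0, 0], [-4.4, -9.6, 0, 0, 0, 0]],
  ],
)

```text
clock: 7.2
tcp_pos: [0.6105, -0.0331, 0.1061]
orientation: [-0.001, 0.991, 0.132, -0.001]
wrist_force: [-1.8, 0.6, 0.4]
finger_gap: -0.0003
```

Request:
send_rows(
  deltas=[
    [[2.1, 0.6, 0, 0, 0, 0], [3.8, 1.8, 0, 0, 0, 0], [5.0, 3.5, 0, 0, 0, 0], [5.3, 4.5, 0, 0, 0, 0], [5.5, 5.3, 0, 0, 0, 0], [5.5, 5.6, 0, 0, 0, 0], [5.5, 5.6, 0, 0, 0, 0]],
  ],
)

```text
clock: 7.9
tcp_pos: [0.6633, 0.0081, 0.1058]
orientation: [0.013, 0.992, 0.128, -0.005]
wrist_force: [-9.0, -43.4, 0.7]
finger_gap: -0.0
```

Run:
```python
from h import *
q=snap('side','side3.png');s=get_state();print(s['tcp_pos'],s['wrist_force'])
meas(q,'crank_grip',1);meas(q,'deck_corner',1)
b=q['img'][70:290,160:356,::-1]
cv2.imwrite('pics/c3.png',cv2.resize(b,(534,600)))
```

```text
[0.6631897  0.00813261 0.10575284] [ -8.26164051 -41.74746391   0.50721602]
crank_grip conf 0.62 box [229. 204.  26.  29.] n 300 ctr [0.645 0.035 0.101] ztop 0.139 zmin 0.002 topmean [0.6637 0.0339 0.1362] rect [668.1  -6.8] [ 68.3 164.5] 37.3
deck_corner conf 0.78 box [259. 183.  70.  59.] n 2967 ctr [ 0.577 -0.219  0.05 ] ztop 0.058 zmin 0.003 topmean [ 0.5825 -0.2202  0.0518] rect [ 585.7 -295.7] [487.3 222.5] 87.6
```

View pics/c3.png

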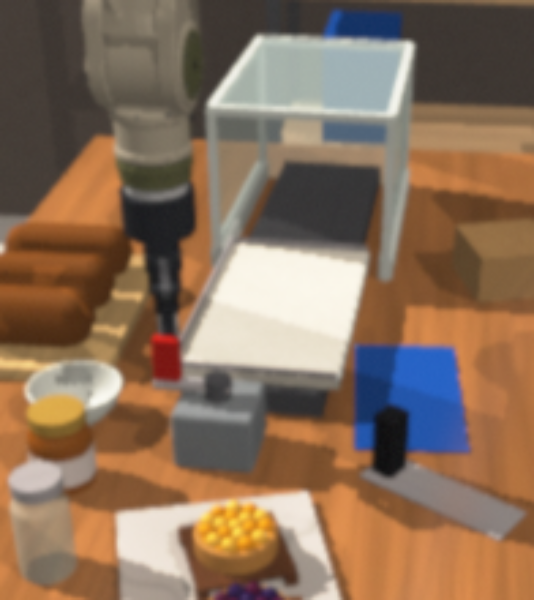

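Request:
send_rows(
  deltas=[
    [[0, -1.5, 0, 0, 0, 0], [0, -3, 1, 0, 0, 0], [0, -3, 5, 0, 0, 0], [-5, -3, 9, 0, 0, 0], [-10, -3, 10, 0, 0, 0], [-14, -3, 10, 0, 0, 0], [-18, -3, 10, 0, 0, 0], [-22, -3, 10, 0, 0, 0], [-26, -3, 10, 0, 0, 0], [-26, -8, 10, 0, 0, 0], [-26, -12, 10, 0, 0, 0], [-26, -14, 10, 0, 0, 0]],
  ],
)

```text
clock: 9.25
tcp_pos: [0.4066, -0.1191, 0.2075]
orientation: [0.001, 0.991, 0.132, 0.002]
wrist_force: [0.3, 1.4, -0.0]
finger_gap: -0.0002
```

Run:
```python
from h import *
q=snap('top','top4.png');s=get_state();print(s['tcp_pos'],s['wrist_force'])
meas(q,'crank_grip',1);meas(q,'deck_corner',1);meas(q,'lifter',1);meas(q,'tart_gold',2);meas(q,'tart_blue',2)
np.savez('pics/top4.npz',C=cloud(q),img=q['img'])
```

```text
[ 0.40709478 -0.12094599  0.20731006] [ 1.52067936 -2.56763464  0.4955237 ]
crank_grip conf 0.79 box [275. 144.  12.  40.] n 278 ctr [0.633 0.027 0.101] ztop 0.142 zmin 0.000 topmean [0.6612 0.0264 0.1402] rect [641.9  30.4] [98.2 28.1] 0.7
deck_corner conf 0.76 box [372. 171. 132.  79.] n 8691 ctr [ 0.581 -0.241  0.052] ztop 0.058 zmin -0.002 topmean [ 0.5823 -0.2438  0.0545] rect [ 564.3 -249.6] [384.9 254.3] 87.7
lifter conf 0.92 box [255. 246.  47.  60.] n 1098 ctr [0.361 0.087 0.011] ztop 0.079 zmin -0.007 topmean [0.4181 0.0511 0.0779] rect [361.5  88. ] [ 57.1 176. ] 56.9
tart_gold conf 0.73 box [177. 315.  42.  39.] n 1192 ctr [0.161 0.302 0.031] ztop 0.052 zmin -0.007 topmean [0.1577 0.3045 0.0479] rect [154.2 308. ] [102.7 105.4] 20.0
tart_gold conf 0.63 box [209. 176.  39.  35.] n 1067 ctr [0.556 0.227 0.046] ztop 0.065 zmin 0.005 topmean [0.5578 0.2295 0.0609] rect [559.6 232.6] [101.   99.6] 21.9
tart_blue conf 0.98 box [123. 274.  39.  40.] n 1070 ctr [0.274 0.464 0.034] ztop 0.052 zmin 0.003 topmean [0.2724 0.4708 0.048 ] rect [272.1 471.5] [94.2 96.9] 16.5
tart_blue conf 0.88 box [168. 187.  39.  37.] n 1143 ctr [0.528 0.337 0.044] ztop 0.064 zmin 0.006 topmean [0.5288 0.3421 0.0604] rect [531.2 346.1] [101.2 102.4] 7.6
```

View pics/top4.png

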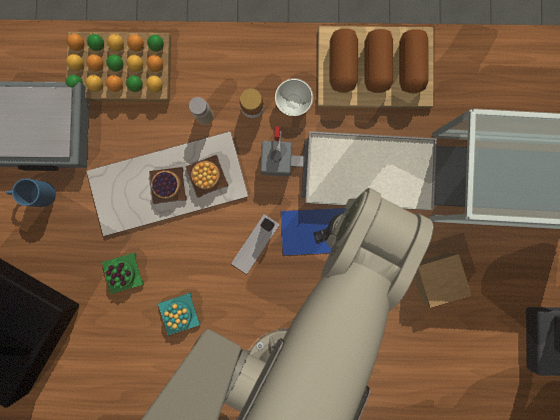

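The shelf is out. The grip sits at vitrine angle 0 with a hard stop, and the start was about 25° past the home stop. Now measuring the shelf and fitting the lifter and tart poses precisely.

```bash
cat >> h.py <<'E'
def shelf(p,ylo=-.42,yhi=.0):
    C=cloud(p);x,y,z=C[...,0],C[...,1],C[...,2]
    m=(z>.043)&(z<.064)&(y<yhi)&(y>ylo)&(x>.42)&(x<.70)&(p['img'].min(-1)>90)
    P=C[m][:,:2]*1000
    print('shelf n',m.sum(),[np.round(t,1) for t in cv2.minAreaRect(P.astype(np.float32))])
    m=(m*255).astype(np.uint8); m=cv2.morphologyEx(m,cv2.MORPH_OPEN,np.ones((3,3)))
    P=C[m>0][:,:2]*1000
    r=cv2.minAreaRect(P.astype(np.float32));print('open',[np.round(t,1) for t in r],cv2.boxPoints(r).round(0).tolist())
def board(p,c,n=3,zb=.012):
    # fit dark board square: pixels of board plane near c
    C=cloud(p);x,y,z=C[...,0],C[...,1],C[...,2]
    near=np.hypot(x-c[0],y-c[1])<.085
    m=near&(z>zb+.009)   # everything above the surface
    m=cv2.morphologyEx((m*255).astype(np.uint8),cv2.MORPH_OPEN,np.ones((3,3)))>0
    n_,lab,st,ce=cv2.connectedComponentsWithStats(m.astype(np.uint8))
    k=1+st[1:,4].argmax();P=C[lab==k]
    r=cv2.minAreaRect((P[:,:2]*1000).astype(np.float32))
    T=P[P[:,2]>zb+.038]; 
    print('board',len(P),[np.round(t,1) for t in r],'tart top mean',T.mean(0).round(4), 'rim circ',[np.round(t,1) for t in cv2.minEnclosingCircle((T[:,:2]*1000).astype(np.float32))])
E
python3 - <<'E'
from h import *
p=snap('top')
shelf(p); board(p,(.558,.229)); board(p,(.529,.342))
C=cloud(p);x,y,z=C[...,0],C[...,1],C[...,2]
m=(np.hypot(x-.36,y-.087)<.12)&(z>.072); P=C[m];print('handle',m.sum(),P.mean(0).round(4),[np.round(t,1) for t in cv2.minAreaRect((P[:,:2]*1000).astype(np.float32))])
q=snap('side')
C=cloud(q);x,y,z=C[...,0],C[...,1],C[...,2]
m=(np.hypot(x-.36,y-.087)<.12)&(z>.07); P=C[m];print('handle side',m.sum(),P.mean(0).round(4))
E
```

```text
shelf n 8262 [array([ 576.5, -213.5]), array([415.3, 202.8]), np.float64(87.5)]
open [array([ 575.3, -238.3]), array([356.7, 202.4]), np.float64(87.5)] [[466.0, -412.0], [669.0, -421.0], [684.0, -65.0], [482.0, -56.0]]
board 1084 [array([557.8, 229.9]), array([96.4, 96.5]), np.float64(22.1)] tart top mean [0.5571 0.2289 0.0583] rim circ [array([557.6, 229.3]), np.float64(39.9)]
board 1093 [array([529.2, 343.6]), array([96.2, 97.2]), np.float64(7.8)] tart top mean [0.5278 0.3412 0.058 ] rim circ [array([528.4, 342.6]), np.float64(39.7)]
handle 2103 [0.3592 0.0066 0.917 ] [array([355.3,  12.4]), array([179.3,  75.8]), np.float64(16.5)]
handle side 76 [0.4202 0.0568 0.0768]
```

Request:
send_rows(
  deltas=[
    [[0, 1, 0, 0, 0, 8.5], [0, 3, 0, 0, 0, 17], [0, 5, 0, 0, 0, 25.5], [0, 7, 0, 0, 0, 34], [0, 9, 0, 0, 0, 42.5], [0, 11, 0, 0, 0, 51], [0, 13, 0, 0, 0, 59.5], [1, 15, 0, 0, 0, 68], [1, 16.7, 0, 0, 0, 76.5], [1, 16.7, -1, 0, 0, 85], [1, 16.7, -1, 0, 0, 93.5], [1, 16.7, -2, 0, 0, 102]],
  ],
  jaw=1,
)

```text
clock: 10.85
tcp_pos: [0.4166, 0.0504, 0.1867]
orientation: [0.001, 0.517, 0.856, 0.0]
wrist_force: [0.0, -0.3, -0.0]
finger_gap: 0.0852
```

Request:
send_rows(
  deltas=[
    [[0, 0, 0, 0, 0, 8.5], [0, 0, 0, 0, 0, 17], [0, 0, 0, 0, 0, 25.5], [0, 0, 0, 0, 0, 34], [0, 0, 0, 0, 0, 42.5], [0, 0, 0, 0, 0, 51], [0, 0, 0, 0, 0, 59.5], [0, 0, 0, 0, 0, 68], [0, 0, 0, 0, 0, 76.5], [0, 0, 0, 0, 0, 85], [0, 0, 0, 0, 0, 93.5], [0, 0, 0, 0, 0, 102]],
  ],
)

```text
clock: 12.05
tcp_pos: [0.4159, 0.0502, 0.186]
orientation: [-0.0, -0.339, 0.941, 0.0]
wrist_force: [0.3, 0.1, 0.1]
finger_gap: 0.0857
```

Request:
send_rows(
  deltas=[
    [[0, 0, -2, 0, 0, 8.5], [0, 0, -4, 0, 0, 17.8], [0, 0, -4, 0, 0, 17.8], [0, 0, -4, 0, 0, 17.8]],
  ],
)

```text
clock: 12.45
tcp_pos: [0.4157, 0.0499, 0.1462]
orientation: [-0.0, -0.477, 0.879, 0.0]
wrist_force: [-0.1, -1.0, 0.2]
finger_gap: 0.0857
```

```bash
cat >> h.py <<'E'
from scipy.spatial.transform import Rotation as Ro
def pose():
    s=get_state();w,x,y,z=s['orientation'];R=Ro.from_quat([x,y,z,w]).as_matrix()
    yaw=np.degrees(np.arctan2(R[1,0],R[0,0]))
    print('tcp',np.round(s['tcp_pos'],4),'yaw %.2f'%yaw,'zaxis',R[:,2].round(4),'F',np.round(s['wrist_force'],1),'T',np.round(s['ft_torque'],2),'gap %.4f'%s['finger_gap'],'t',s['clock'],'q',np.round(s['joint_pos'],2))
    return np.array(s['tcp_pos']),yaw
def handle(p):
    C=cloud(p);x,y,z=C[...,0],C[...,1],C[...,2]
    m=(np.hypot(x-.40,y-.07)<.12)&(z>.070)&(z<.084);P=C[m];print('handle',m.sum(),P.mean(0).round(4),[np.round(t,1) for t in cv2.minAreaRect((P[:,:2]*1000).astype(np.float32))])
E
python3 - <<'E'
from h import *
pose(); p=snap('top','top5.png'); meas(p,'lifter',1); handle(p)
E
```

```text
tcp [0.4157 0.0499 0.1462] yaw -123.08 zaxis [-1.e-03  3.e-04 -1.e+00] F [-0.1 -1.   0.2] T [-0.03  0.05  0.02] gap 0.0857 t 12.45 q [-0.07  0.04 -0.44  1.09  0.   -1.07]
handle 0 [nan nan nan] [array([0., 0.]), array([0., 0.]), np.float64(0.0)]h.py:54: RuntimeWarning: Mean of empty slice.
  m=(np.hypot(x-.40,y-.07)<.12)&(z>.070)&(z<.084);P=C[m];print('handle',m.sum(),P.mean(0).round(4),[np.round(t,1) for t in cv2.minAreaRect((P[:,:2]*1000).astype(np.float32))])
  ret = um.true_divide(
```

Request:
send_rows(
  deltas=[
    [[0.2, 0.1, -4, 0, 0, 0], [0.2, 0.1, -8, 0, 0, 0], [0.2, 0.1, -11.6, 0, 0, 0], [0.2, 0.1, -11.6, 0, 0, 0], [0.2, 0.1, -11.6, 0, 0, 0]],
  ],
)

```text
clock: 13.05
tcp_pos: [0.4185, 0.0503, 0.0309]
orientation: [-0.0, -0.477, 0.879, 0.0]
wrist_force: [0.5, -0.0, 0.4]
finger_gap: 0.0855
```

Request:
send_rows(
  deltas=[
    [[0, 0, 0, 0, 0, 0], [0, 0, 0, 0, 0, 0], [0, 0, 0, 0, 0, 0], [0, 0, 0, 0, 0, 0], [0, 0, 0, 0, 0, 0], [0, 0, 0, 0, 0, 0]],
  ],
  jaw=-1,
  force=70,
)

```text
clock: 13.65
tcp_pos: [0.4185, 0.0505, 0.031]
orientation: [0.001, -0.477, 0.879, -0.0]
wrist_force: [-2.2, 1.7, 8.5]
finger_gap: 0.027
```

Run:
```python
from h import *
pose(); p=snap('top'); q=snap('side'); 
a=p['img'][185:305,190:330,::-1];b=q['img'][170:290,270:410,::-1]
cv2.imwrite('pics/c6.png',np.hstack([cv2.resize(a,(400,343)),cv2.resize(b,(400,343))]))
```

```text
tcp [0.4185 0.0505 0.031 ] yaw -122.96 zaxis [ 1.e-03  5.e-04 -1.e+00] F [-2.2  1.7  8.5] T [ 0.2   0.4  -0.01] gap 0.0270 t 13.65 q [-0.07  0.16 -0.62  0.79  0.   -1.07]
```

View pics/c6.png

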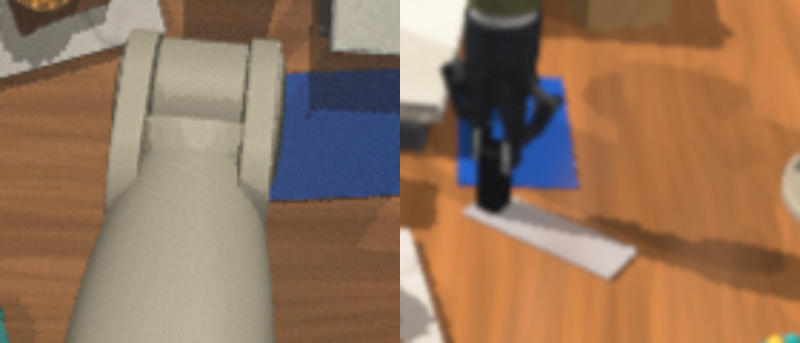

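Request:
send_rows(
  deltas=[
    [[0, 0, 1.5, 0, 0, 0], [0, 0, 5, 0, 0, 0], [0, 0, 10, 0, 0, -5], [-1, 2, 11, 0, 0, -13.5], [-2, 4, 11, 0, 0, -22], [-4, 6, 11, 0, 0, -30.5], [-5.9, 8, 11, 0, 0, -39], [-5.9, 9.9, 11, 0, 0, -47.5], [-5.9, 9.9, 11, 0, 0, -56], [-5.9, 9.9, 11, 0, 0, -64.5], [-5.9, 9.9, 11, 0, 0, -73], [-5.9, 9.9, 11, 0, 0, -81]],
  ],
)

```text
clock: 14.95
tcp_pos: [0.3586, 0.1492, 0.1398]
orientation: [-0.0, 0.21, 0.978, -0.0]
wrist_force: [1.2, 0.7, -1.8]
finger_gap: 0.0264
```

Request:
send_rows(
  deltas=[
    [[0, 0, 0, 0, 0, -8.5], [0, 0, 0, 0, 0, -17], [0, 0, 0, 0, 0, -25.5], [0, 0, 0, 0, 0, -34], [0, 0, 0, 0, 0, -40], [0, 0, 0, 0, 0, -43.9], [0, 0, 0, 0, 0, -43.9], [0, 0, 0, 0, 0, -43.9]],
  ],
)

```text
clock: 15.75
tcp_pos: [0.3589, 0.1492, 0.1399]
orientation: [-0.0, 0.558, 0.83, -0.0]
wrist_force: [-0.1, 0.0, -2.4]
finger_gap: 0.0266
```

```bash
cat >> h.py <<'E'
def blade(p):
    t,yaw=pose(); L=np.radians(yaw-90); d=np.array([np.cos(L),np.sin(L)]); n=np.array([-d[1],d[0]])
    zb=t[2]-.031
    C=cloud(p);v=C-np.array([t[0],t[1],zb]);a=v[...,:2]@d;b=v[...,:2]@n
    m=(a>.035)&(a<.165)&(abs(b)<.06)&(abs(v[...,2])<.02)&(p['z_map']>0)
    P=np.c_[a[m],b[m],v[...,2][m]]
    if len(P)<30: print('few',len(P));return
    k=np.polyfit(P[:,0],P[:,2],1);k2=np.polyfit(P[:,1],P[:,2],1);
    r=cv2.minAreaRect((P[:,:2]*1000).astype(np.float32))
    print('blade n',len(P),'z rel @0 %.4f slope %.4f roll %.4f'%(k[1],k[0],k2[0]),'tip %.4f'%np.percentile(P[:,0],99.5),'b range',np.percentile(P[:,1],[1,50,99]).round(4),'rect',[np.round(x,1) for x in r])
E
python3 - <<'E'
from h import *
p=snap('top');blade(p);q=snap('side');blade(q)
board(p,(.558,.229)); board(p,(.529,.342))
b=np.hstack([p['img'][85:285,80:320,::-1],q['img'][150:350,190:430,::-1]])
cv2.imwrite('pics/c7.png',cv2.resize(b,(800,333)))
E
```

```text
tcp [0.3589 0.1492 0.1399] yaw 112.21 zaxis [-4.e-04 -1.e-04 -1.e+00] F [ 0.3 -0.1 -2.3] T [-0.08  0.03 -0.  ] gap 0.0266 t 15.8 q [ 0.19 -0.01 -0.51  1.07 -0.    1.37]
blade n 791 z rel @0 0.0031 slope 0.0113 roll 0.0049 tip 0.1545 b range [-0.0294 -0.0061  0.0252] rect [array([95.2, -2.1]), array([ 55.7, 119.8]), np.float64(90.0)]
tcp [0.359  0.1492 0.1399] yaw 112.19 zaxis [-3.e-04 -0.e+00 -1.e+00] F [ 0.7 -0.1 -3. ] T [-0.06  0.1   0.02] gap 0.0268 t 15.85 q [ 0.19 -0.01 -0.51  1.07  0.    1.37]
blade n 631 z rel @0 0.0033 slope 0.0106 roll -0.0013 tip 0.1575 b range [-0.0297  0.0011  0.0275] rect [array([96.7, -1.4]), array([123.7,  59.9]), np.float64(1.0)]
board 1271 [array([541. , 223.2]), array([132.8,  96.4]), np.float64(21.7)] tart top mean [0.5413 0.2223 0.0713] rim circ [array([535.9, 221.1]), np.float64(62.5)]
board 1100 [array([529. , 343.1]), array([96.4, 97.7]), np.float64(8.4)] tart top mean [0.5281 0.3414 0.0581] rim circ [array([529.1, 342.8]), np.float64(39.9)]
```

View pics/c7.png

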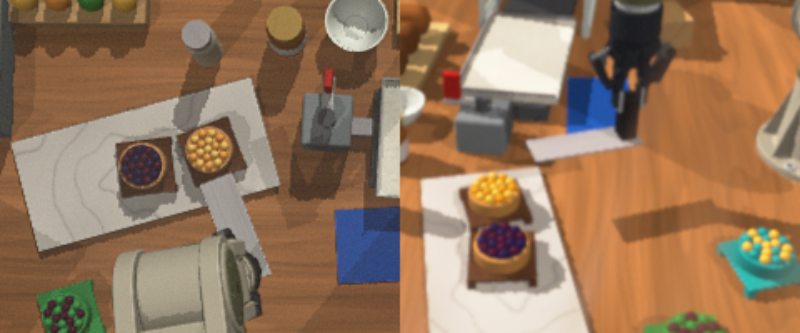

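Request:
send_rows(
  deltas=[
    [[-0.05, 0.12, -3, 0, 0, 0], [-0.05, 0.12, -6.5, 0, 0, 0], [-0.05, 0.12, -8.5, 0, 0, 0], [-0.05, 0.12, -9.3, 0, 0, 0], [-0.05, 0.12, -9.3, 0, 0, 0], [-0.05, 0.12, -9.3, 0, 0, 0]],
  ],
)

```text
clock: 16.45
tcp_pos: [0.3595, 0.1506, 0.0478]
orientation: [0.0, 0.558, 0.83, 0.0]
wrist_force: [0.0, -0.1, -3.1]
finger_gap: 0.027
```

Run:
```python
from h import *
p=snap('top');blade(p);q=snap('side');blade(q)
b=np.hstack([p['img'][130:270,140:310,::-1],q['img'][220:360,200:370,::-1]])
cv2.imwrite('pics/c8.png',cv2.resize(b,(800,330)))
```

```text
tcp [0.3599 0.1507 0.0481] yaw 112.14 zaxis [ 2.2e-03  4.0e-04 -1.0e+00] F [ 0.3  0.6 -2.4] T [-0.05  0.05 -0.01] gap 0.0264 t 16.5 q [ 0.19  0.08 -0.67  0.82  0.    1.37]
blade n 1500 z rel @0 -0.0103 slope 0.0534 roll 0.0077 tip 0.1644 b range [-0.059  -0.0092  0.0585] rect [array([100.,  -0.]), array([120.1, 129.7]), np.float64(89.8)]
tcp [0.36   0.1507 0.0482] yaw 112.14 zaxis [ 2.5e-03  5.0e-04 -1.0e+00] F [ 0.3 -0.6 -1.5] T [-0.04  0.06 -0.07] gap 0.0266 t 16.55 q [ 0.19  0.08 -0.67  0.82  0.    1.37]
blade n 1372 z rel @0 -0.0108 slope 0.0572 roll -0.1392 tip 0.1629 b range [-0.0588  0.0153  0.0588] rect [array([99.8,  0. ]), array([129.3, 119.9]), np.float64(0.0)]
```

View pics/c8.png

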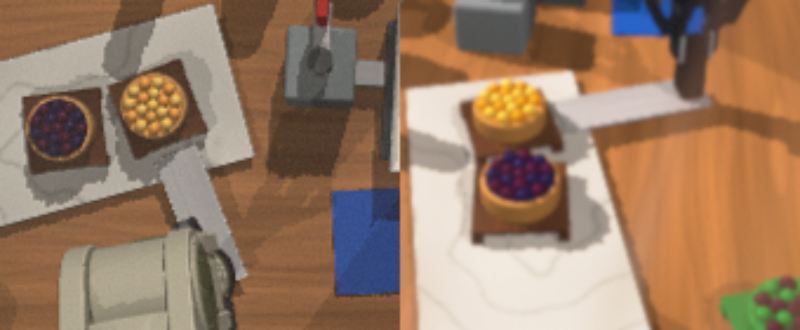

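Request:
send_rows(
  deltas=[
    [[0.9, 0.37, -0.13, 0, 0, 0], [1.8, 0.73, -0.13, 0, 0, 0], [2.7, 1.1, -0.13, 0, 0, 0], [3.7, 1.51, -0.13, 0, 0, 0], [4.6, 1.87, -0.13, 0, 0, 0], [5.5, 2.24, -0.13, 0, 0, 0]],
  ],
)

```text
clock: 17.15
tcp_pos: [0.4146, 0.1733, 0.0456]
orientation: [-0.0, 0.558, 0.83, -0.0]
wrist_force: [0.2, -0.1, -2.6]
finger_gap: 0.0265
```

Request:
send_rows(
  deltas=[
    [[1.0, 0.41, 0, 0, 0, 0], [2.0, 0.81, 0, 0, 0, 0], [3.0, 1.22, 0, 0, 0, 0], [4.0, 1.63, 0, 0, 0, 0], [5.0, 2.03, 0, 0, 0, 0], [5.5, 2.23, 0, 0, 0, 0], [5.5, 2.23, 0, 0, 0, 0]],
  ],
)

```text
clock: 17.85
tcp_pos: [0.4697, 0.1955, 0.0457]
orientation: [0.0, 0.558, 0.83, 0.0]
wrist_force: [0.0, 0.4, -3.2]
finger_gap: 0.0268
```

Run:
```python
from h import *
pose();p=snap('top');q=snap('side');
board(p,(.558,.229)); board(p,(.529,.342))
b=np.hstack([p['img'][130:270,140:310,::-1],q['img'][220:360,200:370,::-1]])
cv2.imwrite('pics/c9.png',cv2.resize(b,(800,330)))
```

```text
tcp [0.4697 0.1955 0.0457] yaw 112.13 zaxis [ 6.e-04  1.e-04 -1.e+00] F [ 0.   0.4 -3.2] T [-0.15  0.07 -0.07] gap 0.0268 t 17.85 q [ 0.24  0.3  -0.4   0.88 -0.    1.42]
board 1455 [array([544.6, 210.6]), array([134.6,  92.9]), np.float64(13.2)] tart top mean [0.5154 0.2049 0.4037] rim circ [array([534.6, 217.5]), np.float64(64.3)]Traceback (most recent call last):
  File "<stdin>", line 3, in <module>
  File "h.py", line 42, in board
    k=1+st[1:,4].argmax();P=C[lab==k]
        ~~~~~~~~~~~~~~~^^
ValueError: attempt to get argmax of an empty sequence
```

Run:
```python
from h import *
p=snap('top');q=snap('side');
b=np.hstack([p['img'][100:300,100:340,::-1],q['img'][200:400,170:410,::-1]])
cv2.imwrite('pics/c9.png',cv2.resize(b,(800,333)))
```

```text
(no output)
```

View pics/c9.png

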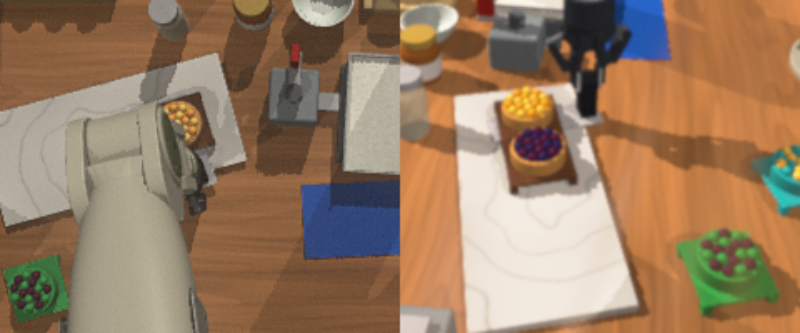

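Blade fully under gold with no contact force. Lifting.

Request:
send_rows(
  deltas=[
    [[0, 0, 0.5, 0, 0, 0], [0, 0, 1.0, 0, 0, 0], [0, 0, 1.5, 0, 0, 0], [0, 0, 2.2, 0, 0, 0], [0, 0, 3, 0, 0, 0], [0, 0, 4, 0, 0, 0], [0, 0, 4, 0, 0, 0]],
  ],
)

```text
clock: 18.75
tcp_pos: [0.4701, 0.1956, 0.0877]
orientation: [0.001, 0.558, 0.83, 0.001]
wrist_force: [1.1, -0.1, -4.4]
finger_gap: 0.0267
```

Run:
```python
from h import *
pose();q=snap('side');meas(q,'tart_gold');meas(q,'tart_blue')
b=q['img'][180:340,170:360,::-1]
cv2.imwrite('pics/c10.png',cv2.resize(b,(713,600)))
```

```text
tcp [0.4701 0.1956 0.0877] yaw 112.14 zaxis [ 0.0033  0.001  -1.    ] F [ 1.1 -0.1 -4.4] T [-0.11  0.29 -0.01] gap 0.0267 t 18.75 q [ 0.24  0.26 -0.34  0.97  0.    1.42]
tart_gold conf 0.82 box [411. 309.  57.  43.] n 1428 ctr [0.162 0.323 0.031] ztop 0.051 zmin -0.002 topmean [0.1597 0.311  0.0476] rect [152.1 291.1] [121.8 126.5] 19.2
tart_gold conf 0.69 box [245. 258.  42.  34.] n 1039 ctr [0.561 0.247 0.081] ztop 0.100 zmin 0.011 topmean [0.5626 0.2327 0.0964] rect [564.2 228. ] [ 96.1 100.3] 17.0
tart_blue conf 0.75 box [365. 364.  57.  52.] n 2003 ctr [0.277 0.489 0.033] ztop 0.051 zmin -0.001 topmean [0.2746 0.4778 0.0479] rect [273.9 473.7] [97.7 98.4] 17.6
tart_blue conf 0.67 box [254. 296.  44.  43.] n 1310 ctr [0.529 0.335 0.044] ztop 0.063 zmin 0.010 topmean [0.531  0.3221 0.06  ] rect [535.2 298.7] [ 99.9 139.1] 17.9
tart_blue conf 0.27 box [258. 250.  65.  43.] n 640 ctr [0.49  0.208 0.08 ] ztop 0.135 zmin -0.002 topmean [0.4704 0.201  0.1337] rect [516.7 198.1] [228.8 130.3] 54.5
```

View pics/c10.png

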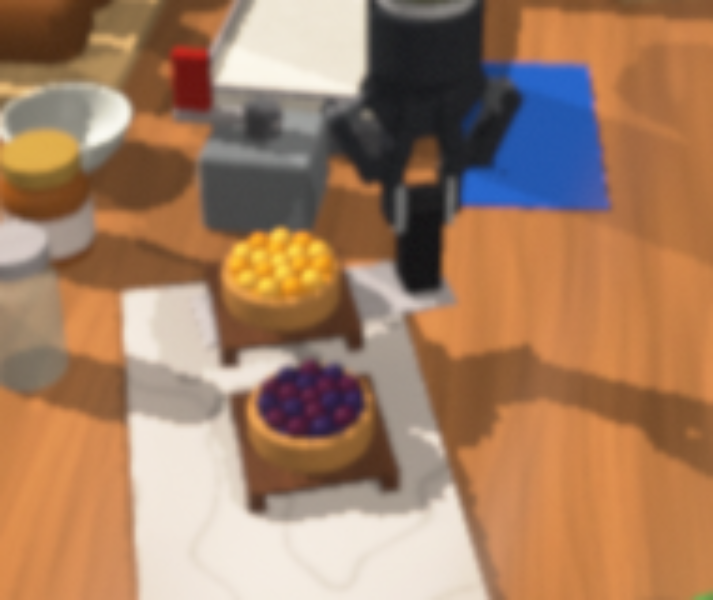

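Request:
send_rows(
  deltas=[
    [[-0.5, -0.5, 1, 0, 0, 0], [-1.5, -1.5, 2.5, 0, 0, -2], [-3, -3.3, 4, 0, 0, -4.2], [-4.8, -5.2, 4.3, 0, 0, -6.5], [-6.6, -7.2, 4.3, 0, 0, -8.8], [-8.2, -9.4, 4.3, 0, 0, -11.1], [-9.5, -11.8, 4.3, 0, 0, -13.4], [-10, -14.3, 4.3, 0, 0, -15.7], [-10, -16.8, 4.3, 0, 0, -18], [-10, -19.3, 4.3, 0, 0, -20.3], [-10, -21.8, 4.3, 0, 0, -22.6], [-10, -24.3, 4.3, 0, 0, -24.6]],
  ],
)

```text
clock: 20.1
tcp_pos: [0.368, -0.0488, 0.1292]
orientation: [0.0, 0.723, 0.691, 0.0]
wrist_force: [0.7, 0.3, -5.3]
finger_gap: 0.0268
```

Request:
send_rows(
  deltas=[
    [[0, -2.3, 0, 0, 0, 0], [0, -4.8, 0, 0, 0, 0], [0, -7.3, 0, 0, 0, 0], [0.5, -9.8, 0, 0, 0, 0], [1.5, -12.2, 0, 0, 0, 0], [3, -14.4, 0, 0, 0, 0], [4.6, -16.5, 0, 0, 0, 0], [6.2, -18.7, 0, 0, 0, 0], [7.6, -20.8, 0, 0, 0, 0], [8.9, -22.6, 0, 0, 0, 0], [9.9, -24.2, 0, 0, 0, 0], [10.5, -25.1, 0, 0, 0, 0]],
  ],
)

```text
clock: 21.3
tcp_pos: [0.4739, -0.3002, 0.1288]
orientation: [0.0, 0.722, 0.691, -0.0]
wrist_force: [0.6, 0.5, -4.8]
finger_gap: 0.0268
```

Request:
send_rows(
  deltas=[
    [[0.3, -0.3, 0, 0, 0, 0], [0.3, -0.4, 0, 0, 0, 0], [0.3, -0.4, 0, 0, 0, 0]],
  ],
)

```text
clock: 21.6
tcp_pos: [0.476, -0.302, 0.1287]
orientation: [-0.001, 0.722, 0.692, -0.0]
wrist_force: [-0.4, -0.3, -5.1]
finger_gap: 0.0265
```

Run:
```python
from h import *
pose();p=snap('top');q=snap('side');meas(q,'tart_gold',2)
shelf(p)
board(p,(.572,-.308),zb=.10-.009)
board(p,(.53,.33))
b=np.hstack([p['img'][100:300,270:510,::-1],q['img'][100:300,170:410,::-1]])
cv2.imwrite('pics/c11.png',cv2.resize(b,(800,333)))
```

```text
tcp [ 0.476  -0.302   0.1287] yaw 87.55 zaxis [-8.e-04  7.e-04 -1.e+00] F [-0.4 -0.3 -5.1] T [-0.02  0.38 -0.01] gap 0.0265 t 21.6 q [-0.71  0.33 -0.13  1.11  0.    0.91]
tart_gold conf 0.96 box [410. 308.  56.  41.] n 1383 ctr [0.164 0.324 0.032] ztop 0.051 zmin -0.002 topmean [0.1597 0.311  0.0479] rect [149.1 300. ] [120.3 106. ] 19.2
tart_gold conf 0.94 box [263. 155.  33.  23.] n 466 ctr [ 0.575 -0.299  0.116] ztop 0.139 zmin 0.032 topmean [ 0.5741 -0.3027  0.1367] rect [ 586.4 -422.3] [112.3 349.1] 5.7
shelf n 6414 [array([ 576.6, -209.1]), array([417.8, 202.5]), np.float64(87.5)]
open [array([ 575.2, -237.7]), array([355.3, 202.7]), np.float64(87.3)] [[466.0, -410.0], [668.0, -420.0], [685.0, -65.0], [482.0, -56.0]]
board 2866 [array([ 558.4, -310.5]), array([ 96.6, 143.4]), np.float64(83.7)] tart top mean [ 0.5278 -0.2937  0.4258] rim circ [array([ 547.9, -303.8]), np.float64(63.5)]
board 1101 [array([529.1, 315.9]), array([96.8, 96.6]), np.float64(17.8)] tart top mean [0.5282 0.3141 0.0581] rim circ [array([529. , 315.6]), np.float64(39.8)]
```

View pics/c11.png

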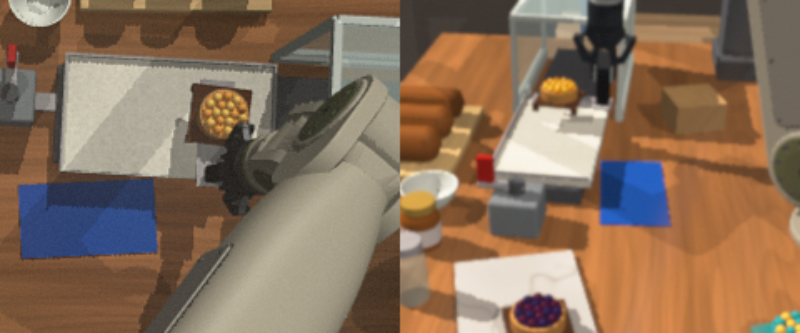

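Request:
send_rows(
  deltas=[
    [[0, 0, -1, 0, 0, 0], [0, 0, -2, 0, 0, 0], [0, 0, -3, 0, 0, 0], [0, 0, -3.4, 0, 0, 0], [0, 0, -3.7, 0, 0, 0], [0, 0, -4.0, 0, 0, 0], [0, 0, -4.3, 0, 0, 0], [0, 0, -4.3, 0, 0, 0], [0, 0, -4.3, 0, 0, 0]],
  ],
)

```text
clock: 22.65
tcp_pos: [0.4771, -0.3032, 0.0863]
orientation: [0.001, 0.722, 0.692, 0.0]
wrist_force: [-0.1, 0.1, -1.8]
finger_gap: 0.0269
```

Run:
```python
from h import *
pose();q=snap('side');meas(q,'tart_gold',2)
b=q['img'][100:260,190:350,::-1]
cv2.imwrite('pics/c12.png',cv2.resize(b,(600,600)))
```

```text
tcp [ 0.4771 -0.3032  0.0863] yaw 87.53 zaxis [ 1.1e-03 -8.0e-04 -1.0e+00] F [-0.1  0.1 -1.8] T [-0.02  0.07  0.01] gap 0.0269 t 22.65 q [-0.71  0.36 -0.2   1.01  0.    0.91]
tart_gold conf 0.87 box [264. 166.  38.  22.] n 497 ctr [ 0.573 -0.297  0.077] ztop 0.100 zmin 0.031 topmean [ 0.5732 -0.305   0.0975] rect [ 576.  -372.1] [232.1 108.3] 89.6
tart_gold conf 0.58 box [409. 309.  57.  41.] n 1349 ctr [0.164 0.324 0.032] ztop 0.051 zmin -0.002 topmean [0.1604 0.3115 0.0478] rect [159.3 307.7] [96.7 99.9] 19.1
```

View pics/c12.png

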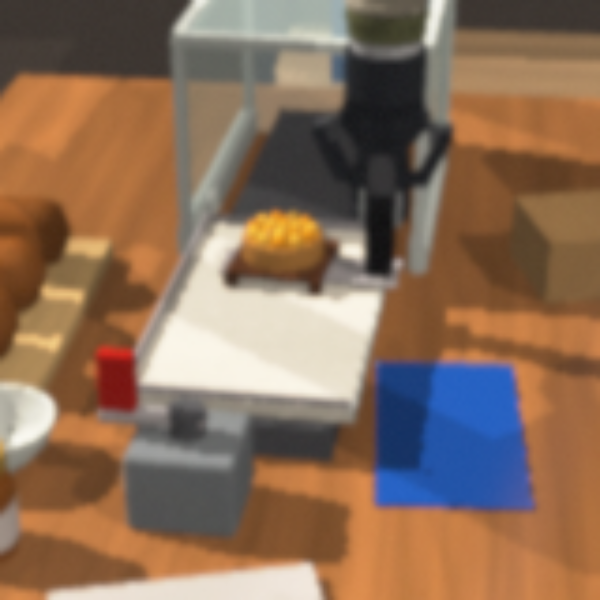

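Request:
send_rows(
  deltas=[
    [[-1, 0.04, 0, 0, 0, 0], [-2, 0.09, 0, 0, 0, 0], [-3.2, 0.14, 0, 0, 0, 0], [-4.5, 0.2, 0, 0, 0, 0], [-6, 0.26, 0, 0, 0, 0], [-7.5, 0.33, 0, 0, 0, 0], [-9, 0.39, 0, 0, 0, 0], [-10.5, 0.46, 0, 0, 0, 0], [-12, 0.52, 0, 0, 0, 0], [-12, 0.52, 1, 0, 0, 0], [-12, 0.52, 4, 0, 0, 0], [-12, 2, 6, 0, 0, 0]],
  ],
)

```text
clock: 23.95
tcp_pos: [0.3576, -0.2849, 0.148]
orientation: [0.002, 0.723, 0.691, -0.0]
wrist_force: [-0.1, -0.3, -2.4]
finger_gap: 0.0265
```

Run:
```python
from h import *
pose();p=snap('top');shelf(p);board(p,(.572,-.308),zb=.05);board(p,(.53,.316));blade(p);blade(snap('side'))
```

```text
tcp [ 0.3576 -0.2849  0.148 ] yaw 87.42 zaxis [ 0.0024 -0.0027 -1.    ] F [-0.1 -0.3 -2.4] T [ 0.04  0.04 -0.02] gap 0.0265 t 23.95 q [-0.85  0.11 -0.36  1.1   0.    0.77]
shelf n 7254 [array([ 575.5, -238.1]), array([356.2, 202.7]), np.float64(87.5)]
open [array([ 575.4, -238. ]), array([356.1, 202.5]), np.float64(87.4)] [[466.0, -411.0], [669.0, -420.0], [685.0, -65.0], [482.0, -56.0]]
board 1186 [array([ 572. , -312.9]), array([97.1, 96.4]), np.float64(83.2)] tart top mean [ 0.5712 -0.3109  0.0967] rim circ [array([ 571.8, -312.3]), np.float64(40.3)]
board 1103 [array([529.6, 315.9]), array([97.8, 96.7]), np.float64(17.6)] tart top mean [0.5281 0.3141 0.0581] rim circ [array([529. , 315.6]), np.float64(39.9)]
tcp [ 0.3582 -0.2828  0.1508] yaw 87.52 zaxis [ 0.0046 -0.0029 -1.    ] F [-0.5  3.7 -0.4] T [0.35 0.08 0.04] gap 0.0270 t 24.0 q [-0.85  0.11 -0.36  1.1   0.    0.77]
blade n 924 z rel @0 0.0006 slope 0.0166 roll -0.0001 tip 0.1543 b range [-0.0314 -0.003   0.0237] rect [array([95. , -4.2]), array([119.7,  57.1]), np.float64(0.2)]
tcp [ 0.3582 -0.2836  0.1491] yaw 87.58 zaxis [ 0.0043 -0.0038 -1.    ] F [ 0.4 -0.4 -1.6] T [-0.05  0.11 -0.01] gap 0.0269 t 24.05 q [-0.85  0.11 -0.36  1.1   0.    0.77]
blade n 246 z rel @0 0.0049 slope 0.0145 roll 0.0081 tip 0.1562 b range [-0.0281  0.0045  0.0319] rect [array([95.8,  3.8]), array([ 65.3, 121.1]), np.float64(88.8)]
```

Request:
send_rows(
  deltas=[
    [[1, 4, 0, 0, 0, 1.7], [2, 8.5, 0, 0, 0, 3.4], [3.3, 13, 0, 0, 0, 5.1], [4.3, 17.5, 0, 0, 0, 6.8], [4.3, 22, 0, 0, 0, 8.5], [4.3, 26.5, 0, 0, 0, 10.2], [4.3, 31, 0, 0, 0, 11.9], [4.3, 35.5, 0, 0, 0, 13.6], [3.3, 40, 0, 0, 0, 15.3], [1.2, 44.3, 0, 0, 0, 17], [-0.9, 48.6, 0, 0, 0, 18.7], [-3.1, 53.4, 0, 0, 0, 20.2]],
  ],
)

```text
clock: 25.25
tcp_pos: [0.3261, 0.2502, 0.1454]
orientation: [0.0, 0.589, 0.808, 0.0]
wrist_force: [0.7, 0.3, -2.1]
finger_gap: 0.0265
```

Request:
send_rows(
  deltas=[
    [[0, 0, -1, 0, 0, 0], [0, 0, -1, 0, 0, 0], [0, 0, -1, 0, 0, 0], [0, 0, -1, 0, 0, 0]],
  ],
)

```text
clock: 25.65
tcp_pos: [0.3278, 0.2475, 0.1357]
orientation: [0.0, 0.591, 0.807, -0.0]
wrist_force: [0.7, -1.0, -2.3]
finger_gap: 0.0267
```

Run:
```python
from h import *
p=snap('top');blade(p);board(p,(.53,.336));q=snap('side');blade(q);meas(p,'tart_blue');meas(q,'tart_blue')
board(p,(.572,-.308),zb=.05)
b=np.hstack([p['img'][130:270,110:280,::-1],q['img'][220:360,200:370,::-1]])
cv2.imwrite('pics/c13.png',cv2.resize(b,(800,330)))
```

```text
tcp [0.3279 0.2475 0.1359] yaw 107.54 zaxis [ 4.e-04  0.e+00 -1.e+00] F [ 0.2  0.3 -1.7] T [-0.07  0.07 -0.06] gap 0.0270 t 25.7 q [ 0.45  0.04 -0.47  1.06 -0.    1.72]
blade n 876 z rel @0 0.0031 slope 0.0074 roll -0.0086 tip 0.1547 b range [-0.0296 -0.0038  0.025 ] rect [array([95.3, -1.8]), array([120.3,  57. ]), np.float64(0.4)]
board 1202 [array([515.5, 311.4]), array([125.7,  97.7]), np.float64(18.5)] tart top mean [0.5179 0.3111 0.0663] rim circ [array([509.2, 313.2]), np.float64(58.4)]
tcp [0.3279 0.2475 0.1359] yaw 107.54 zaxis [ 5.e-04  1.e-04 -1.e+00] F [-0.1 -0.6 -1.6] T [0.03 0.04 0.04] gap 0.0269 t 25.75 q [ 0.45  0.04 -0.47  1.06 -0.    1.72]
blade n 793 z rel @0 0.0032 slope 0.0104 roll -0.0012 tip 0.1575 b range [-0.029   0.0012  0.0274] rect [array([96.6, -0.9]), array([122.6,  58.8]), np.float64(0.5)]
tart_blue conf 0.74 box [178. 185.  43.  39.] n 1058 ctr [0.528 0.31  0.046] ztop 0.064 zmin 0.012 topmean [0.5284 0.3148 0.0607] rect [526.4 314.6] [109.2  94.9] 17.2
tart_blue conf 0.55 box [200. 110.  26.  29.] n 460 ctr [0.731 0.237 0.086] ztop 0.113 zmin -0.000 topmean [0.738  0.2428 0.1102] rect [737.2 240.7] [49.2 54.4] 27.6
tart_blue conf 0.95 box [253. 296.  45.  41.] n 1297 ctr [0.529 0.333 0.044] ztop 0.063 zmin 0.011 topmean [0.5305 0.3229 0.0598] rect [534.8 299.8] [101.5 137.6] 18.6
tart_blue conf 0.63 box [366. 363.  61.  53.] n 2044 ctr [0.276 0.489 0.032] ztop 0.051 zmin -0.003 topmean [0.2741 0.4771 0.0482] rect [270.2 465.8] [108.3 111.9] 17.1
tart_blue conf 0.55 box [263. 165.  30.  19.] n 419 ctr [ 0.573 -0.289  0.081] ztop 0.100 zmin 0.051 topmean [ 0.5755 -0.3027  0.0975] rect [ 575.4 -307.4] [98.  95.9] 84.9
board 1175 [array([ 572.1, -313. ]), array([97. , 96.8]), np.float64(83.0)] tart top mean [ 0.5709 -0.3111  0.0964] rim circ [array([ 571.9, -312.6]), np.float64(40.0)]
```

View pics/c13.png

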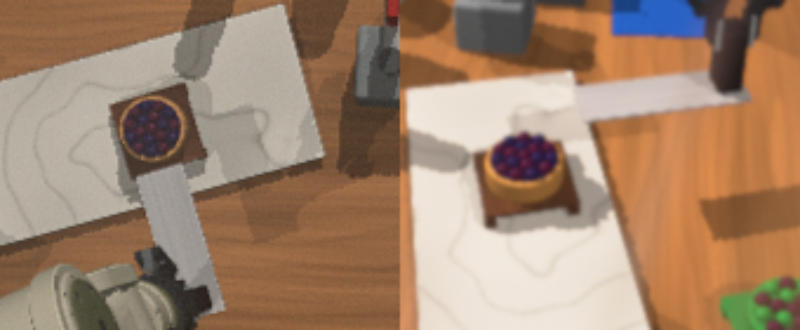

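Request:
send_rows(
  deltas=[
    [[-0.19, 0.61, -3, 0, 0, 0], [-0.19, 0.61, -6.5, 0, 0, 0], [-0.19, 0.61, -8.3, 0, 0, 0], [-0.19, 0.61, -8.95, 0, 0, 0], [-0.19, 0.61, -8.95, 0, 0, 0], [-0.19, 0.61, -8.95, 0, 0, 0]],
  ],
)

```text
clock: 26.45
tcp_pos: [0.326, 0.2549, 0.0472]
orientation: [0.0, 0.59, 0.807, 0.001]
wrist_force: [-0.4, 0.3, -2.1]
finger_gap: 0.027
```

Run:
```python
from h import *
t,yaw=pose();p=snap('top');q=snap('side');board(p,(.53,.316))
L=np.radians(yaw-90);d=np.array([np.cos(L),np.sin(L)]);v=np.array([.5293,.316])-t[:2];print('a',v@d,'lat',v@[-d[1],d[0]],d)
b=np.hstack([p['img'][130:270,110:280,::-1],q['img'][220:360,200:370,::-1]])
cv2.imwrite('pics/c14.png',cv2.resize(b,(800,330)))
```

```text
tcp [0.326  0.2549 0.0472] yaw 107.69 zaxis [ 1.5e-03  7.0e-04 -1.0e+00] F [-0.4  0.3 -2.1] T [-0.04  0.12  0.01] gap 0.0270 t 26.45 q [ 0.47  0.13 -0.62  0.83 -0.    1.73]
board 1101 [array([529.1, 316.5]), array([96.8, 97.3]), np.float64(17.6)] tart top mean [0.5283 0.3143 0.0578] rim circ [array([529.1, 315.8]), np.float64(39.9)]
a 0.21222838949814146 lat -0.0036160480829105553 [0.95269588 0.30392526]
```

View pics/c14.png

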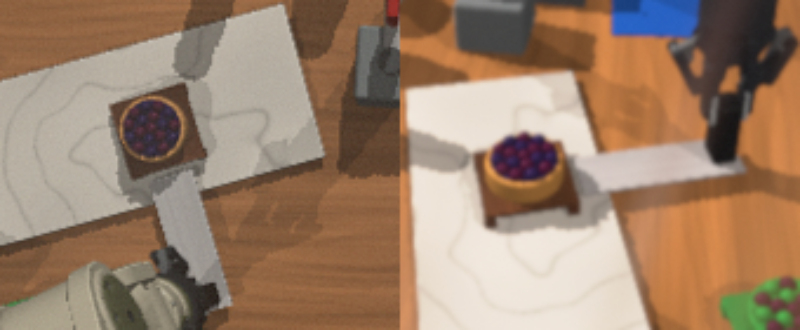

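Request:
send_rows(
  deltas=[
    [[0.05, -0.15, -0.07, 0, 0, 0], [1.0, 0.14, -0.07, 0, 0, 0], [2.0, 0.46, -0.07, 0, 0, 0], [3.0, 0.78, -0.07, 0, 0, 0], [4.0, 1.1, -0.07, 0, 0, 0], [5.0, 1.42, -0.07, 0, 0, 0], [6.0, 1.74, -0.07, 0, 0, 0]],
  ],
)

```text
clock: 27.25
tcp_pos: [0.3859, 0.2724, 0.0453]
orientation: [-0.0, 0.59, 0.808, -0.0]
wrist_force: [-0.3, 0.3, -2.8]
finger_gap: 0.0265
```

Request:
send_rows(
  deltas=[
    [[1.0, 0.32, 0, 0, 0, 0], [2.0, 0.64, 0, 0, 0, 0], [3.0, 0.96, 0, 0, 0, 0], [4.0, 1.28, 0, 0, 0, 0], [5.0, 1.6, 0, 0, 0, 0], [5.2, 1.66, 0, 0, 0, 0], [5.2, 1.66, 0, 0, 0, 0]],
  ],
)

```text
clock: 27.95
tcp_pos: [0.4373, 0.2888, 0.0454]
orientation: [-0.0, 0.59, 0.808, -0.0]
wrist_force: [-0.3, -0.2, -2.4]
finger_gap: 0.027
```

Request:
send_rows(
  deltas=[
    [[0, 0, 0.5, 0, 0, 0], [0, 0, 1.0, 0, 0, 0], [0, 0, 1.5, 0, 0, 0], [0, 0, 2.2, 0, 0, 0], [0, 0, 3, 0, 0, 0], [0, 0, 4, 0, 0, 0], [0, 0, 4, 0, 0, 0]],
  ],
)

```text
clock: 28.65
tcp_pos: [0.4382, 0.2893, 0.0875]
orientation: [0.001, 0.59, 0.808, 0.001]
wrist_force: [0.2, 1.2, -4.4]
finger_gap: 0.0265
```

Run:
```python
from h import *
t,yaw=pose();q=snap('side');meas(q,'tart_blue',2)
L=np.radians(yaw-90);d=np.array([np.cos(L),np.sin(L)]);v=np.array([.5293,.3161])-t[:2];print('a',v@d,'lat',v@[-d[1],d[0]],d)
b=q['img'][180:340,170:360,::-1]
cv2.imwrite('pics/c15.png',cv2.resize(b,(713,600)))
```

```text
tcp [0.4382 0.2893 0.0875] yaw 107.73 zaxis [ 0.0031  0.0014 -1.    ] F [ 0.2  1.2 -4.4] T [-0.09  0.29  0.03] gap 0.0265 t 28.65 q [ 0.43  0.28 -0.3   0.98 -0.    1.69]
tart_blue conf 0.97 box [252. 283.  47.  40.] n 1361 ctr [0.53  0.335 0.079] ztop 0.100 zmin 0.011 topmean [0.5326 0.3233 0.0965] rect [540.1 275.8] [110.  186.5] 17.6
tart_blue conf 0.89 box [365. 362.  57.  52.] n 2010 ctr [0.277 0.489 0.032] ztop 0.051 zmin -0.002 topmean [0.2746 0.4773 0.0479] rect [271.8 461.3] [107.9 121.7] 16.6
a 0.09488493318072844 lat -0.002220072687301385 [0.95250407 0.30452584]
```

View pics/c15.png

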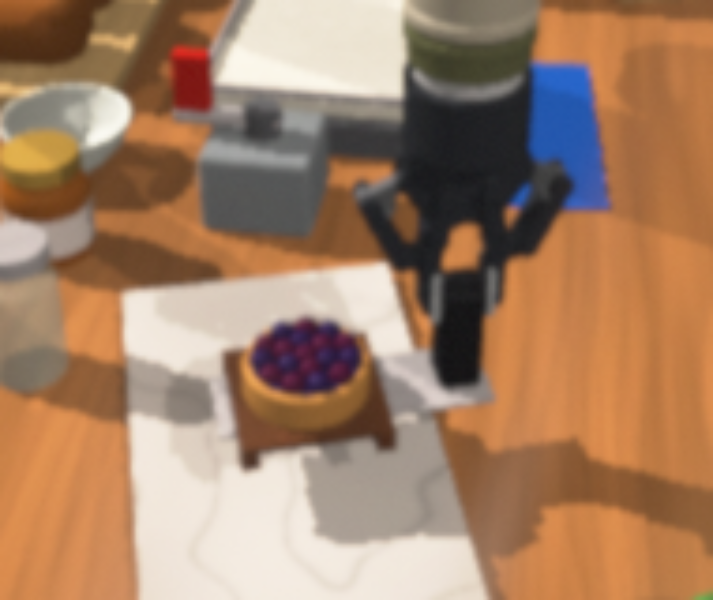

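Request:
send_rows(
  deltas=[
    [[-0.5, -0.8, 1, 0, 0, -1], [-1.3, -2, 2.5, 0, 0, -2.5], [-2.3, -3.8, 4, 0, 0, -4.2], [-3.5, -5.9, 4.3, 0, 0, -6], [-4.7, -8.1, 4.3, 0, 0, -7.8], [-5.8, -10.4, 4.3, 0, 0, -9.6], [-6.6, -12.8, 4.3, 0, 0, -11.4], [-6.8, -15.3, 4.3, 0, 0, -13.2], [-6.8, -17.8, 4.3, 0, 0, -15], [-6.8, -20.3, 4.3, 0, 0, -16.8], [-6.8, -22.8, 4.3, 0, 0, -18.6], [-6.8, -25.3, 4.3, 0, 0, -20.2]],
  ],
)

```text
clock: 29.95
tcp_pos: [0.368, 0.0345, 0.1288]
orientation: [0.0, 0.723, 0.691, -0.0]
wrist_force: [0.8, -0.5, -4.6]
finger_gap: 0.0269
```

Request:
send_rows(
  deltas=[
    [[0, -2.4, 0, 0, 0, 0], [0.2, -4.9, 0, 0, 0, 0], [0.8, -7.3, 0, 0, 0, 0], [2, -9.5, 0, 0, 0, 0], [3.6, -11.5, 0, 0, 0, 0], [5.2, -13.4, 0, 0, 0, 0], [6.8, -15.2, 0, 0, 0, 0], [8.2, -16.8, 0, 0, 0, 0], [9.5, -18.2, 0, 0, 0, 0], [10.5, -19.2, 0, 0, 0, 0], [11.1, -19.7, 0, 0, 0, 0], [11.3, -19.8, 0, 0, 0, 0]],
  ],
)

```text
clock: 31.15
tcp_pos: [0.482, -0.1626, 0.1285]
orientation: [-0.0, 0.722, 0.691, -0.0]
wrist_force: [-0.4, -0.0, -5.3]
finger_gap: 0.0266
```

Run:
```python
from h import *
pose();p=snap('top');q=snap('side');meas(q,'tart_blue',2);meas(p,'tart_blue',2);board(p,(.572,-.312),zb=.05)
b=np.hstack([p['img'][100:300,270:510,::-1],q['img'][100:300,170:410,::-1]])
cv2.imwrite('pics/c16.png',cv2.resize(b,(800,333)))
```

```text
tcp [ 0.482  -0.1626  0.1285] yaw 87.49 zaxis [-2.e-04  1.e-04 -1.e+00] F [-0.4 -0.  -5.3] T [0.06 0.38 0.06] gap 0.0266 t 31.15 q [-0.48  0.23 -0.27  1.07 -0.    1.13]
tart_blue conf 0.71 box [229. 206.  30.  27.] n 383 ctr [0.649 0.024 0.097] ztop 0.140 zmin -0.002 topmean [0.6646 0.0315 0.1378] rect [694.6 -77.7] [ 78.1 304.7] 27.4
tart_blue conf 0.67 box [365. 363.  57.  52.] n 1945 ctr [0.277 0.49  0.033] ztop 0.051 zmin -0.004 topmean [0.2748 0.4777 0.048 ] rect [268.8 473. ] [107.2  98.5] 16.6
tart_blue conf 0.91 box [124. 275.  37.  38.] n 1081 ctr [0.274 0.463 0.034] ztop 0.052 zmin -0.005 topmean [0.2728 0.4702 0.0481] rect [272.2 471.7] [98.9 96.1] 16.9
tart_blue conf 0.81 box [348. 163.  41.  36.] n 1015 ctr [ 0.582 -0.158  0.124] ztop 0.142 zmin 0.090 topmean [ 0.5817 -0.1657  0.1383] rect [ 578.9 -168.3] [95.8 95.8] 87.9Traceback (most recent call last):
  File "<stdin>", line 2, in <module>
  File "h.py", line 42, in board
    k=1+st[1:,4].argmax();P=C[lab==k]
        ~~~~~~~~~~~~~~~^^
ValueError: attempt to get argmax of an empty sequence
```

Blue is over (0.579, -0.168), as planned. Lowering.

Request:
send_rows(
  deltas=[
    [[0, 0, -1, 0, 0, 0], [0, 0, -2, 0, 0, 0], [0, 0, -3, 0, 0, 0], [0, 0, -3.4, 0, 0, 0], [0, 0, -3.7, 0, 0, 0], [0, 0, -4.0, 0, 0, 0], [0, 0, -4.3, 0, 0, 0], [0, 0, -4.3, 0, 0, 0], [0, 0, -4.3, 0, 0, 0]],
  ],
)

```text
clock: 32.25
tcp_pos: [0.4825, -0.1625, 0.0861]
orientation: [0.001, 0.722, 0.692, 0.0]
wrist_force: [-0.1, -0.6, -2.5]
finger_gap: 0.0269
```

Run:
```python
from h import *
pose();p=snap('top');q=snap('side');meas(p,'tart_blue',2)
b=np.hstack([p['img'][100:300,270:510,::-1],q['img'][100:300,170:410,::-1]])
cv2.imwrite('pics/c16.png',cv2.resize(b,(800,333)))
```

```text
tcp [ 0.4825 -0.1625  0.0861] yaw 87.53 zaxis [ 1.3e-03 -6.0e-04 -1.0e+00] F [-0.1 -0.6 -2.5] T [ 0.    0.12 -0.02] gap 0.0269 t 32.25 q [-0.48  0.26 -0.34  0.97  0.    1.13]
tart_blue conf 0.75 box [346. 168.  38.  36.] n 924 ctr [ 0.583 -0.158  0.085] ztop 0.102 zmin 0.060 topmean [ 0.5814 -0.1656  0.0988] rect [ 579.2 -167.2] [96.3 96.7] 86.9
```

View pics/c16.png

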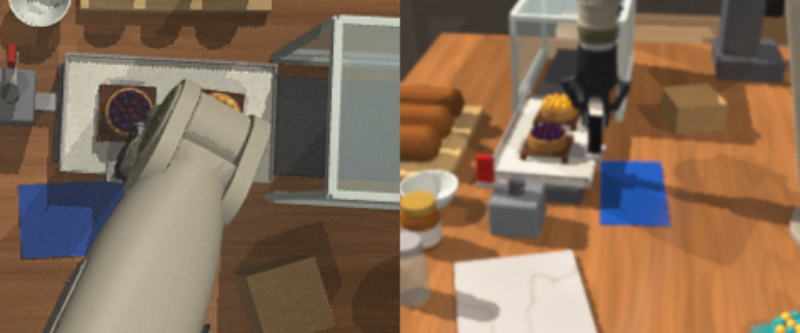

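Request:
send_rows(
  deltas=[
    [[-1, 0.04, 0, 0, 0, 0], [-2, 0.09, 0, 0, 0, 0], [-3.2, 0.14, 0, 0, 0, 0], [-4.5, 0.2, 0, 0, 0, 0], [-6, 0.26, 0, 0, 0, 0], [-7.5, 0.33, 0, 0, 0, 0], [-9, 0.39, 0, 0, 0, 0], [-10.5, 0.46, 0, 0, 0, 0], [-12, 0.52, 0, 0, 0, 0], [-12, 0.52, 1, 0, 0, 0], [-12, 0.52, 5, 0, 0, 0], [-12, 0.52, 9, 0, 0, 0]],
  ],
)

```text
clock: 33.6
tcp_pos: [0.3613, -0.1568, 0.1768]
orientation: [-0.001, 0.722, 0.692, 0.0]
wrist_force: [1.6, -1.0, -2.3]
finger_gap: 0.0266
```

Run:
```python
from h import *
pose();p=snap('top','top17.png');shelf(p);board(p,(.572,-.312),zb=.05);board(p,(.579,-.168),zb=.05);meas(p,'mat',1)
C=cloud(p);im=p['img'].astype(int);m=(im[...,2]>120)&(im[...,0]<60)&(abs(C[...,2])<.01)&(np.hypot(C[...,0]-.4,C[...,1]+.11)<.16)
P=C[m];print('mat',[np.round(t,1) for t in cv2.minAreaRect((P[:,:2]*1000).astype(np.float32))])
```

```text
tcp [ 0.3613 -0.1568  0.1768] yaw 87.50 zaxis [-7.e-04  8.e-04 -1.e+00] F [ 1.6 -1.  -2.3] T [-0.07  0.04 -0.  ] gap 0.0266 t 33.6 q [-0.61 -0.02 -0.43  1.17  0.    1.  ]
shelf n 6025 [array([ 576.3, -215.6]), array([407.4, 202.8]), np.float64(87.5)]
open [array([ 575.3, -238.8]), array([357.5, 202.6]), np.float64(87.4)] [[466.0, -413.0], [669.0, -422.0], [685.0, -65.0], [482.0, -56.0]]
board 1171 [array([ 572.3, -312.8]), array([96.8, 96.5]), np.float64(83.1)] tart top mean [ 0.5711 -0.3112  0.0965] rim circ [array([ 571.8, -312.9]), np.float64(40.3)]
board 1174 [array([ 578.8, -168.4]), array([97.1, 96.3]), np.float64(87.3)] tart top mean [ 0.5778 -0.1668  0.0963] rim circ [array([ 578.5, -168.1]), np.float64(39.8)]
mat conf 0.74 box [320. 231.  85.  45.] n 2440 ctr [ 0.4   -0.072  0.003] ztop 0.008 zmin -0.005 topmean [ 0.4003 -0.072   0.0038] rect [ 400.5 -108.3] [131.3 237.7] 2.5
mat [array([398.5, -72. ]), array([127.3, 160.5]), np.float64(3.0)]
```

View pics/top17.png

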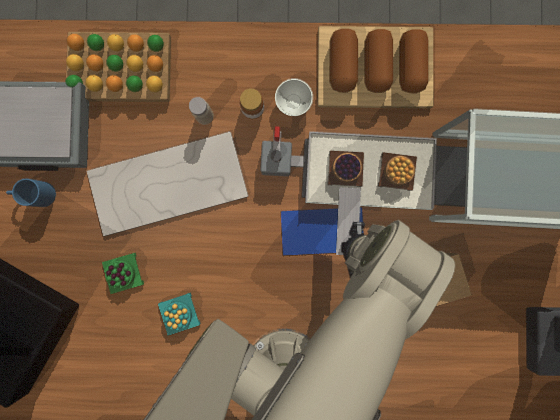

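Request:
send_rows(
  deltas=[
    [[0, 0, 0, 0, 0, 8.5], [0, 0, 0, 0, 0, 17], [0, 0, 0, 0, 0, 25.5], [1, 0, 0, 0, 0, 34], [2, -0.5, 0, 0, 0, 42.5], [3, -1, 0, 0, 0, 51], [4, -1.5, 0, 0, 0, 59.5], [4.5, -2.1, 0, 0, 0, 68], [4.5, -2.1, 0, 0, 0, 76.5], [4.5, -2.1, -2, 0, 0, 85], [4.5, -2.1, -4, 0, 0, 92], [4.5, -2.1, -6, 0, 0, 95.5]],
  ],
)

```text
clock: 34.9
tcp_pos: [0.4073, -0.1782, 0.1147]
orientation: [0.0, -0.028, 1.0, -0.0]
wrist_force: [0.2, -0.2, -3.7]
finger_gap: 0.0265
```

Request:
send_rows(
  deltas=[
    [[0, 0, -2.5, 0, 0, 0], [0, 0, -5, 0, 0, 0], [0, 0, -7, 0, 0, 0], [0, 0, -7.6, 0, 0, 0], [0, 0, -8, 0, 0, 0], [0, 0, -8.15, 0, 0, 0], [0, 0, -8.15, 0, 0, 0]],
  ],
)

```text
clock: 35.6
tcp_pos: [0.4076, -0.1785, 0.0347]
orientation: [0.001, -0.026, 1.0, -0.0]
wrist_force: [-0.5, -0.1, -2.5]
finger_gap: 0.0265
```

Run:
```python
from h import *
pose();q=snap('side','side18.png')
cv2.imwrite('pics/c18.png',cv2.resize(q['img'][150:270,230:370,::-1],(700,600)))
```

```text
tcp [ 0.4076 -0.1785  0.0347] yaw -176.97 zaxis [ 1.2e-03 -7.0e-04 -1.0e+00] F [-0.5 -0.1 -2.5] T [-0.12  0.05  0.04] gap 0.0265 t 35.6 q [-0.59  0.2  -0.56  0.81  0.   -0.65]
```

View pics/c18.png

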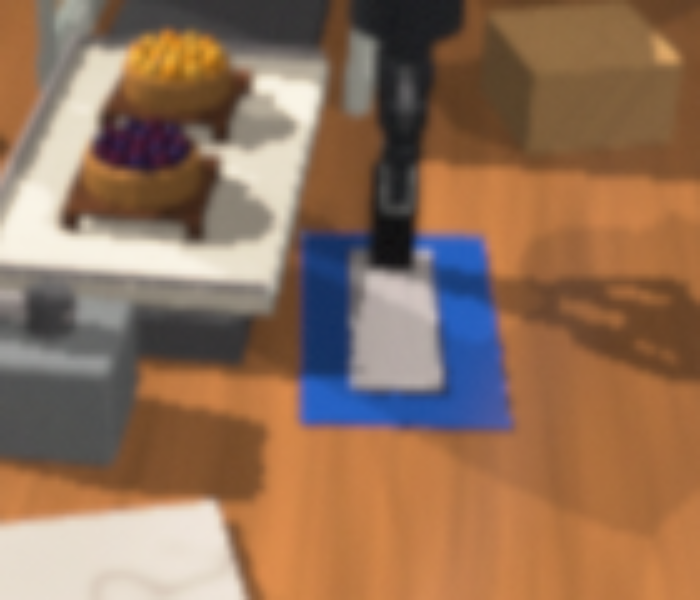

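Request:
send_rows(
  deltas=[
    [[0, 0, -0.1, 0, 0, 0], [0, 0, -0.1, 0, 0, 0], [0, 0, -0.1, 0, 0, 0]],
  ],
)

```text
clock: 35.95
tcp_pos: [0.4078, -0.1786, 0.0341]
orientation: [0.001, -0.026, 1.0, -0.001]
wrist_force: [-1.3, 1.3, 6.2]
finger_gap: 0.0268
```

Request:
send_rows(
  deltas=[
    [[0, 0, 0, 0, 0, 0], [0, 0, 0, 0, 0, 0], [0, 0, 0, 0, 0, 0], [0, 0, 0, 0, 0, 0], [0, 0, 0, 0, 0, 0], [0, 0, 3, 0, 0, 0], [0, 0, 7, 0, 0, 0], [0, 0, 11, 0, 0, 0], [0, 0, 15, 0, 0, 0], [-2, -5, 16, 0, 0, 0], [-4, -10, 16, 0, 0, 0], [-6, -15, 16, 0, 0, 0]],
  ],
  jaw=1,
)

```text
clock: 37.15
tcp_pos: [0.3515, -0.318, 0.194]
orientation: [0.001, -0.027, 1.0, -0.001]
wrist_force: [1.4, -0.9, -1.2]
finger_gap: 0.0853
```

Run:
```python
from h import *
pose();p=snap('top','top19.png');meas(p,'lifter',1);meas(p,'mat',1)
C=cloud(p);x,y,z=C[...,0],C[...,1],C[...,2]
m=(np.hypot(x-.405,y+.175)<.06)&(z>.075)&(z<.088);P=C[m];print(len(P),P.mean(0))
for a,b in(((.607,.029),(.130,.15)),):
    m=(np.hypot(x-.607,y-.029)<.09)&(z>.13)&(z<.15);P=C[m];print('grip',P.mean(0),[np.round(t,1) for t in cv2.minAreaRect((P[:,:2]*1000).astype(np.float32))])
```

```text
tcp [ 0.3515 -0.318   0.194 ] yaw -176.85 zaxis [ 0.0016 -0.0018 -1.    ] F [ 1.4 -0.9 -1.2] T [-0.05 -0.08 -0.03] gap 0.0853 t 37.15 q [-0.91  0.12 -0.23  1.21  0.   -0.96]
lifter conf 0.59 box [345. 169.  39.  35.] n 1180 ctr [ 0.576 -0.165  0.084] ztop 0.102 zmin 0.048 topmean [ 0.5785 -0.1675  0.0987] rect [ 579.9 -169.6] [99.7 98.3] 87.4
mat conf 0.64 box [324. 233.  84.  42.] n 2269 ctr [ 0.398 -0.11   0.004] ztop 0.008 zmin -0.006 topmean [ 0.3987 -0.1109  0.004 ] rect [ 400.7 -109.8] [129.4 239.8] 3.6
110 [ 0.40860098 -0.17797759  0.08106291]
grip [0.66197485 0.02609427 0.13934907] [array([661.5,  25.9]), array([27.9, 13.2]), np.float64(0.7)]
```

View pics/top19.png

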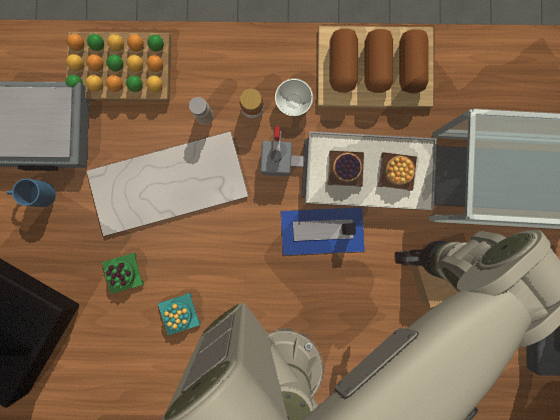

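Request:
send_rows(
  deltas=[
    [[2, 4, 0, 0, 0, 0], [4, 8, 0, 0, 0, 0], [6, 12.5, 0, 0, 0, 0], [7, 17, 0, 0, 0, 0], [7, 21.5, 0, 0, 0, 0], [7, 26, 0, 0, 0, 0], [7, 30.5, 0, 0, 0, 0], [7, 35, 0, 0, 0, 0], [9, 39, 0, 0, 0, 0], [13, 41, 0, 0, 0, 0], [17, 41, 0, 0, 0, 0], [21, 41, 0, 0, 0, 0]],
  ],
  jaw=-1,
)

```text
clock: 38.5
tcp_pos: [0.5618, 0.0963, 0.1929]
orientation: [-0.0, -0.029, 1.0, 0.0]
wrist_force: [0.1, 0.3, 0.1]
finger_gap: 0.0002
```

Run:
```python
from h import *
pose();p=snap('side');
A=np.array([.607,.0286])
def P(phi,d=25):
    f=np.radians(phi);r=np.array([np.cos(f),np.sin(f)]);t=np.array([-r[1],r[0]]);return A+.055*r+t*d/1000
print(P(-2.7,45),P(0))
for i in range(0,25):
    ph=0-15*i; print(ph,((P(ph)-P(0))*100).round(1).tolist())
```

```text
tcp [0.5618 0.0963 0.1929] yaw -176.73 zaxis [-4.e-04  4.e-04 -1.e+00] F [0.1 0.3 0.1] T [-0.05 -0.01  0.02] gap 0.0002 t 38.5 q [ 0.03  0.31  0.    1.27  0.   -0.03]
[0.66405873 0.07095919] [0.662  0.0536]
0 [0.0, 0.0]
-15 [0.5, -1.5]
-30 [0.5, -3.1]
-45 [0.2, -4.6]
-60 [-0.6, -6.0]
-75 [-1.7, -7.2]
-90 [-3.0, -8.0]
-105 [-4.5, -8.5]
-120 [-6.1, -8.5]
-135 [-7.6, -8.2]
-150 [-9.0, -7.4]
-165 [-10.2, -6.3]
-180 [-11.0, -5.0]
-195 [-11.5, -3.5]
-210 [-11.5, -1.9]
-225 [-11.2, -0.4]
-240 [-10.4, 1.0]
-255 [-9.3, 2.2]
-270 [-8.0, 3.0]
-285 [-6.5, 3.5]
-300 [-4.9, 3.5]
-315 [-3.4, 3.2]
-330 [-2.0, 2.4]
-345 [-0.8, 1.3]
-360 [0.0, 0.0]
```

Request:
send_rows(
  deltas=[
    [[4, -0.5, 0, 0, 0, 0], [8, -1, 0, 0, 0, 0], [10.2, -1.8, -1, 0, 0, 0], [10.2, -1.8, -5, 0, 0, 0], [10.2, -1.8, -8.6, 0, 0, 0], [10.2, -1.8, -8.6, 0, 0, 0], [10.2, -1.8, -8.6, 0, 0, 0]],
  ],
)

```text
clock: 39.25
tcp_pos: [0.6623, 0.0764, 0.1068]
orientation: [-0.001, -0.027, 1.0, 0.0]
wrist_force: [-0.6, -0.5, 1.7]
finger_gap: 0.0002
```

Run:
```python
from h import *
pose();q=snap('side');meas(q,'jam',1)
cv2.imwrite('pics/c20.png',cv2.resize(q['img'][150:270,160:300,::-1],(700,600)))
```

```text
tcp [0.6623 0.0764 0.1068] yaw -176.91 zaxis [-2.6e-03  3.0e-04 -1.0e+00] F [-0.6 -0.5  1.7] T [ 0.02 -0.03  0.04] gap 0.0002 t 39.25 q [-0.01  0.53  0.13  1.17  0.   -0.06]
jam conf 0.89 box [183. 233.  21.  44.] n 699 ctr [0.758 0.119 0.063] ztop 0.092 zmin -0.000 topmean [0.7635 0.1144 0.0907] rect [767.3 102. ] [ 69.5 306. ] 20.0
```

View pics/c20.png

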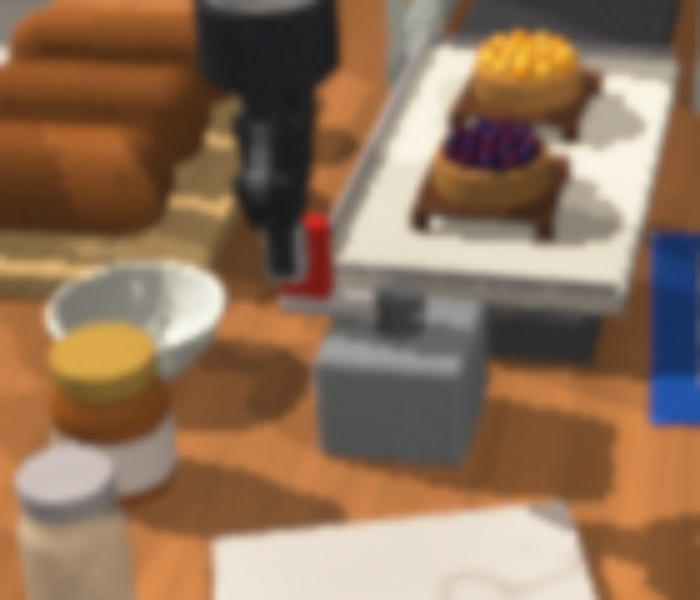

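Request:
send_rows(
  deltas=[
    [[0, -1.5, 0, 0, 0, 0], [0.1, -2.3, 0, 0, 0, 0], [0.3, -2.9, 0, 0, 0, 0], [0.5, -3.8, 0, 0, 0, 0], [0.5, -5.4, 0, 0, 0, 0], [0.2, -6.9, 0, 0, 0, 0], [-0.6, -8.3, 0, 0, 0, 0], [-1.7, -9.5, 0, 0, 0, 0], [-3.0, -10.3, 0, 0, 0, 0], [-4.5, -10.8, 0, 0, 0, 0], [-6.1, -10.8, 0, 0, 0, 0], [-7.6, -10.5, 0, 0, 0, 0]],
  ],
)

```text
clock: 40.55
tcp_pos: [0.587, -0.0315, 0.1072]
orientation: [0.001, -0.025, 1.0, -0.0]
wrist_force: [1.5, -0.4, -0.3]
finger_gap: -0.0
```

Run:
```python
from h import *
pose();q=snap('side')
cv2.imwrite('pics/c21.png',cv2.resize(q['img'][110:270,160:340,::-1],(675,600)))
```

```text
tcp [ 0.587  -0.0315  0.1072] yaw -177.08 zaxis [ 1.3e-03 -9.0e-04 -1.0e+00] F [ 1.5 -0.4 -0.3] T [-0.01 -0.41 -0.03] gap -0.0000 t 40.55 q [-0.19  0.38 -0.1   1.08 -0.   -0.24]
```

View pics/c21.png

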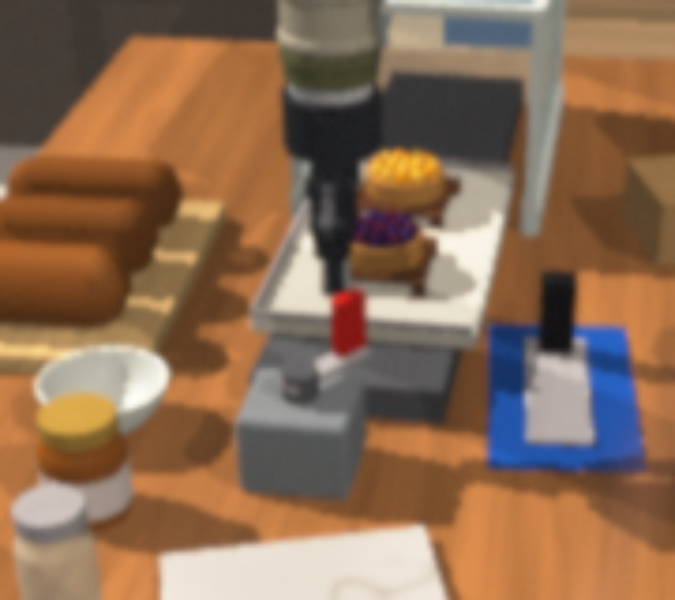

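Request:
send_rows(
  deltas=[
    [[-1.4, 0.8, 0, 0, 0, 0], [-2.6, 1.9, 0, 0, 0, 0], [-3.4, 3.2, 0, 0, 0, 0], [-3.9, 4.7, 0, 0, 0, 0], [-3.9, 6.3, 0, 0, 0, 0], [-3.6, 7.8, 0, 0, 0, 0], [-2.8, 9.2, 0, 0, 0, 0], [-1.7, 10.4, 0, 0, 0, 0], [-0.4, 11.2, 0, 0, 0, 0], [1.1, 11.7, 0, 0, 0, 0], [2.7, 11.7, 0, 0, 0, 0], [4.2, 11.4, 0, 0, 0, 0]],
  ],
)

```text
clock: 41.8
tcp_pos: [0.6296, 0.0866, 0.1059]
orientation: [-0.001, -0.027, 1.0, 0.001]
wrist_force: [-2.0, -0.4, 1.2]
finger_gap: -0.0002
```

Request:
send_rows(
  deltas=[
    [[1.4, -0.8, 0, 0, 0, 0], [2.6, -1.9, 0, 0, 0, 0], [3.4, -3.2, 0, 0, 0, 0], [3.9, -4.7, 0, 0, 0, 0], [3.9, -6.3, 0, 0, 0, 0], [3.6, -7.8, 0, 0, 0, 0], [2.8, -9.2, 0, 0, 0, 0], [1.7, -10.4, 0, 0, 0, 0], [0.4, -11.2, 0, 0, 0, 0], [-1.1, -11.7, 0, 0, 0, 0], [-2.7, -11.7, 0, 0, 0, 0], [-4.2, -11.4, 0, 0, 0, 0]],
  ],
)

```text
clock: 43.0
tcp_pos: [0.5869, -0.0313, 0.1077]
orientation: [0.001, -0.026, 1.0, -0.0]
wrist_force: [1.8, 0.7, 0.0]
finger_gap: 0.0
```

Request:
send_rows(
  deltas=[
    [[-1.4, 0.8, 0, 0, 0, 0], [-2.6, 1.9, 0, 0, 0, 0], [-3.4, 3.2, 0, 0, 0, 0], [-3.9, 4.7, 0, 0, 0, 0], [-3.9, 6.3, 0, 0, 0, 0], [-3.6, 7.8, 0, 0, 0, 0], [-2.8, 9.2, 0, 0, 0, 0], [-1.7, 10.4, 0, 0, 0, 0], [-0.4, 11.2, 0, 0, 0, 0], [1.1, 11.7, 0, 0, 0, 0], [2.7, 11.7, 0, 0, 0, 0], [4.2, 11.4, 0, 0, 0, 0]],
  ],
)

```text
clock: 44.2
tcp_pos: [0.6295, 0.0866, 0.1058]
orientation: [-0.001, -0.027, 1.0, 0.001]
wrist_force: [-0.8, 0.1, 0.3]
finger_gap: 0.0003
```

Run:
```python
from h import *
pose();q=snap('side')
cv2.imwrite('pics/c22.png',cv2.resize(q['img'][70:270,160:360,::-1],(600,600)))
```

```text
tcp [0.6295 0.0866 0.1058] yaw -176.86 zaxis [-0.003  0.001 -1.   ] F [-0.8  0.1  0.3] T [-0.01  0.43 -0.03] gap 0.0003 t 44.2 q [ 0.01  0.48  0.04  1.13  0.   -0.04]
```

View pics/c22.png

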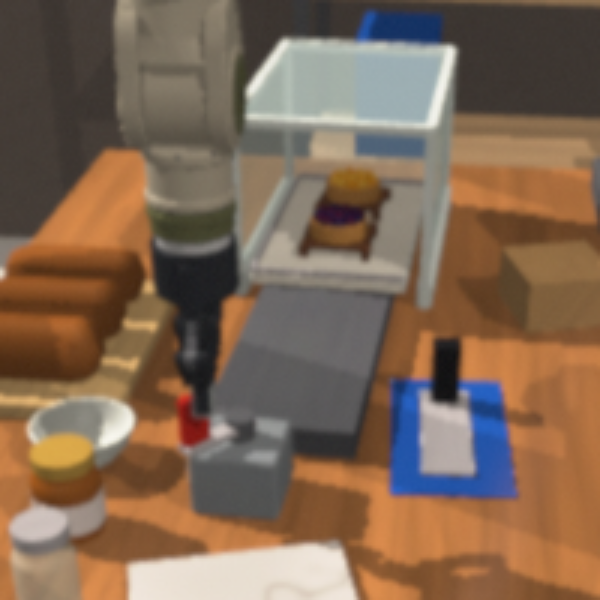

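Request:
send_rows(
  deltas=[
    [[1.4, -0.8, 0, 0, 0, 0], [2.4, -1.7, 0, 0, 0, 0], [3.0, -2.4, 0, 0, 0, 0], [3.3, -2.9, 0, 0, 0, 0], [3.4, -3.4, 0, 0, 0, 0], [3.4, -3.9, 0, 0, 0, 0], [3.4, -4.1, 0, 0, 0, 0]],
  ],
)

```text
clock: 44.95
tcp_pos: [0.664, 0.0465, 0.1071]
orientation: [0.001, -0.027, 1.0, 0.004]
wrist_force: [2.5, 14.1, -2.2]
finger_gap: -0.0004
```

Request:
send_rows(
  deltas=[
    [[0, -0.3, 0, 0, 0, 0], [0, -0.5, 0, 0, 0, 0], [0, -0.5, 0, 0, 0, 0]],
  ],
)

```text
clock: 45.25
tcp_pos: [0.664, 0.0463, 0.1071]
orientation: [0.001, -0.029, 1.0, 0.007]
wrist_force: [2.8, 22.6, -2.7]
finger_gap: 0.0
```

Hard stop reached at 22 N. Backing off and checking.

Request:
send_rows(
  deltas=[
    [[0, 1.5, 0, 0, 0, 0], [0, 3, 0, 0, 0, 0], [0, 3.5, 2, 0, 0, 0], [0, 3.5, 6, 0, 0, 0], [-3, 3.5, 10, 0, 0, 0], [-7, 6, 11, 0, 0, 0], [-11, 8, 11, 0, 0, 0], [-15, 11, 11, 0, 0, 0], [-18, 14, 11, 0, 0, 0], [-19, 18, 11, 0, 0, 0], [-19, 22, 11, 0, 0, 0], [-19, 22, 11, 0, 0, 0]],
  ],
)

```text
clock: 46.45
tcp_pos: [0.4729, 0.262, 0.2176]
orientation: [0.001, -0.029, 1.0, 0.001]
wrist_force: [0.2, -0.9, -0.8]
finger_gap: -0.0
```

Run:
```python
from h import *
pose();p=snap('top','top23.png');q=snap('side','side23.png')
meas(p,'mat',1);meas(p,'lifter',1);meas(p,'crank_grip',1);meas(q,'deck_corner',1);meas(p,'tart_gold',3);meas(p,'tart_blue',3);meas(q,'tart_gold',3);meas(q,'tart_blue',3)
for n in('jam','shaker','bowl'): meas(p,n,1)
C=cloud(p);x,y,z=C[...,0],C[...,1],C[...,2]
m=(np.hypot(x-.405,y+.175)<.06)&(z>.075)&(z<.088);P=C[m];print('handle',len(P),P.mean(0))
m=(np.hypot(x-.607,y-.029)<.09)&(z>.13)&(z<.15);P=C[m];print('grip',P.mean(0))
im=np.hstack([q['img'][70:270,160:360,::-1],p['img'][100:300,260:460,::-1]]);cv2.imwrite('pics/c23.png',cv2.resize(im,(800,400)))
```

```text
tcp [0.4729 0.262  0.2176] yaw -176.70 zaxis [ 0.0019  0.0011 -1.    ] F [ 0.2 -0.9 -0.8] T [-0.03 -0.01  0.07] gap -0.0000 t 46.45 q [ 0.36  0.24 -0.03  1.3   0.    0.3 ]
mat conf 0.71 box [322. 232.  85.  44.] n 2414 ctr [ 0.399 -0.107  0.004] ztop 0.008 zmin -0.004 topmean [ 0.3992 -0.1078  0.0039] rect [ 400.9 -109.7] [130.  240.2] 3.6
lifter conf 0.95 box [323. 230.  66.  25.] n 1167 ctr [ 0.405 -0.111  0.015] ztop 0.083 zmin -0.003 topmean [ 0.4084 -0.1778  0.0815] rect [ 404.7 -115.3] [ 57.9 182.6] 2.7
crank_grip conf 0.78 box [275. 144.  10.  42.] n 282 ctr [0.634 0.028 0.102] ztop 0.142 zmin 0.001 topmean [0.6625 0.0261 0.1404] rect [646.2  30.5] [106.4  28. ] 0.7
deck_corner conf 0.87 box [274. 142.  56.  39.] n 452 ctr [ 0.619 -0.536  0.054] ztop 0.059 zmin 0.002 topmean [ 0.6288 -0.5302  0.064 ] rect [ 557.7 -271.8] [ 214.8 1090.7] 1.4
tart_gold conf 0.88 box [188. 310.  26.  35.] n 395 ctr [0.17  0.27  0.033] ztop 0.049 zmin -0.000 topmean [0.1733 0.2672 0.084 ] rect [206.1 202.7] [ 98.2 210.6] 28.6
tart_gold conf 0.74 box [276. 147.  13.  35.] n 228 ctr [0.63  0.027 0.1
[... 647 characters left out ...]
45 ctr [0.277 0.489 0.032] ztop 0.051 zmin -0.001 topmean [0.2745 0.4779 0.0479] rect [271.7 461.4] [108.1 121.4] 16.9
jam conf 0.64 box [251. 105.  20.  31.] n 588 ctr [0.757 0.098 0.075] ztop 0.094 zmin -0.002 topmean [0.7647 0.1005 0.0908] rect [770.3  93.4] [65.4 85.3] 50.6
shaker conf 0.97 box [202. 110.  26.  30.] n 483 ctr [0.731 0.238 0.084] ztop 0.113 zmin -0.003 topmean [0.7385 0.2427 0.1106] rect [737.4 242. ] [51.9 50.7] 80.3
bowl conf 0.88 box [292.  99.  34.  39.] n 1087 ctr [ 0.792 -0.021  0.023] ztop 0.048 zmin -0.002 topmean [ 0.7934 -0.0214  0.0446] rect [785.4 -20.9] [105.2 107. ] 50.6
handle 108 [ 0.40842554 -0.17768851  0.08148837]
grip [0.66222521 0.02627579 0.14020102]
```

View pics/c23.png

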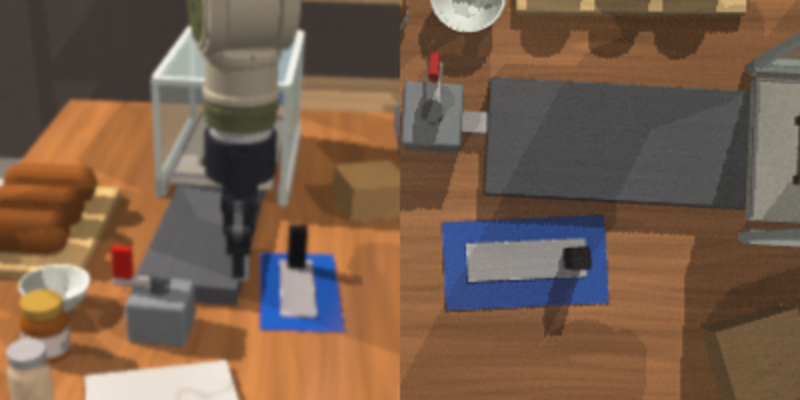

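View pics/top23.png

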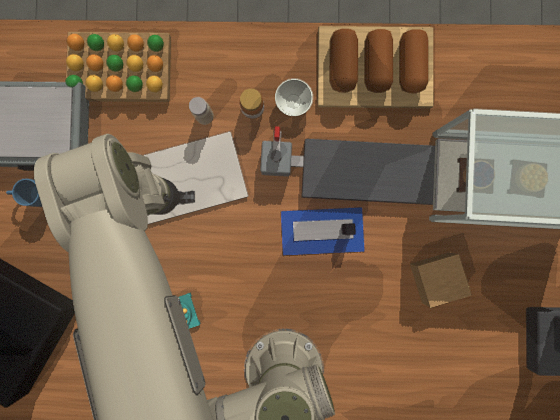

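Request:
send_rows(
  deltas=[
    [[0, 3, 2, 0, 0, 0], [-2, 6, 3, 0, 0, 0], [-4, 10, 3, 0, 0, 0], [-6, 14, 3, 0, 0, 0], [-6, 14, 3, 0, 0, 0], [-6, 14, 3, 0, 0, 0]],
  ],
)

```text
clock: 47.7
tcp_pos: [0.413, 0.3991, 0.2468]
orientation: [-0.0, -0.028, 1.0, -0.0]
wrist_force: [-0.4, -0.2, -0.1]
finger_gap: -0.0001
```

Run:
```python
from h import *
pose();q=snap('side','side24.png')
C=cloud(q);x,y,z=C[...,0],C[...,1],C[...,2]
meas(q,'tart_gold',3);meas(q,'tart_blue',3)
m=(x>.45)&(x<.70)&(y<-.3)&(y>-.8)&(z>.045)&(z<.066)&(q['img'].min(-1)>90);P=C[m];print('deck y max',np.percentile(P[:,1],[1,50,99,99.8]))
cv2.imwrite('pics/c24.png',cv2.resize(q['img'][70:210,200:350,::-1],(640,600)))
```

```text
tcp [0.413  0.3991 0.2468] yaw -176.83 zaxis [-0.e+00 -5.e-04 -1.e+00] F [-0.4 -0.2 -0.1] T [-0.07 -0.05 -0.06] gap -0.0001 t 47.7 q [ 0.63  0.31  0.13  1.4  -0.    0.57]
tart_gold conf 0.74 box [410. 310.  55.  44.] n 1468 ctr [0.163 0.323 0.03 ] ztop 0.051 zmin -0.003 topmean [0.1601 0.3112 0.0478] rect [152.3 288.1] [123.3 130.4] 19.3
tart_gold conf 0.66 box [275. 132.  23.  16.] n 258 ctr [ 0.558 -0.634  0.091] ztop 0.102 zmin 0.047 topmean [ 0.5525 -0.5929  0.1199] rect [ 534.4 -204. ] [  91.1 1230.5] 4.2
tart_blue conf 0.82 box [365. 364.  61.  51.] n 2073 ctr [0.277 0.489 0.032] ztop 0.051 zmin -0.004 topmean [0.2746 0.4775 0.048 ] rect [271.6 463.5] [107.7 117.4] 17.0
tart_blue conf 0.61 box [274. 144.  28.  22.] n 359 ctr [ 0.563 -0.516  0.079] ztop 0.101 zmin 0.048 topmean [ 0.5652 -0.5226  0.0976] rect [ 567. -561.] [167.6 101. ] 89.8
deck y max [-0.78769784 -0.49980611 -0.41800316 -0.41589902]
```

View pics/c24.png

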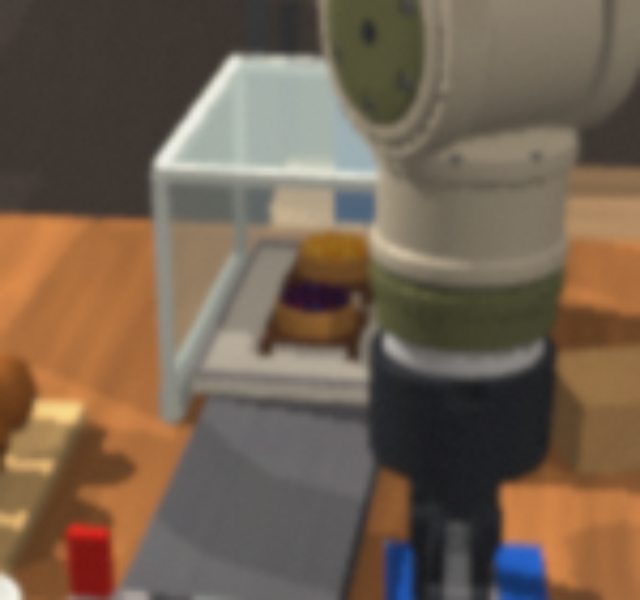

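```bash
python3 -c "
from workcell import hand_in,get_state
print(hand_in(),get_state()['clock'])"
```

```text
the job is handed in; nothing more can be done
the job is handed in; nothing more can be done
```

I handed the job in after about 48 s of robot time. The shelf is home with both tarts on it, and the hand-in itself gave no verdict. The red tart was not in the scene. I left the green and turquoise look-alikes alone.

**What I did:** I pushed the crank with closed fingers to its outer stop. I carried gold, then blue, onto the shelf with the lifter, laid the lifter on the mat and pushed the crank back to its home stop. The blue tart got knocked about 3 cm while I was lifting gold, so I measured it again before picking it up.

**Last checks:**
- **Shelf and crank:** the crank was hard against its stop. The shelf's front edge had moved back about 0.36 m, which matches full travel.
- **Tarts:** both looked upright on the shelf through the glass. When set down they were about 70 to 75 mm either side of the shelf's middle.
- **Lifter:** it lies flat, with its middle about 5 mm from the mat's centre.
- **Jar, shaker and bowl:** unmoved within measuring error.
- **Arm:** clear of everything.

**Disagreements and limits:**
- The crank started about 25° past its home stop, so the shelf was about 13 mm out at the beginning. I therefore judged travel by the stops rather than by the starting angle.
- Once the shelf was home, depth readings through the glass were noisy. The tart positions rest on the readings before cranking back plus the picture.

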